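Fetch the white ramekin from behind the spices

TASK

The ramekin with the white content is needed on the blue trivet, but the two spice jars and the pepper mill stand in front of it on the wooden tray: first stand all three upright on the black rubber mat, then set the white ramekin on the middle of the trivet, and only then put the jars and the mill back, each upright in the middle of the coaster it came from (red-capped jar on red, dark-capped jar on green, mill on white). Leave the dark ramekin in its place and tip nothing over.

Things in the scene. Friction and masses are not known exactly. Their poses are not given: they have to be found in the camera images.
- red_jar: spice jar with a bright red cap, round, 45 mm across, 106 mm tall (cap = the top 21 mm), 0.11 kg; origin at the centre of its underside, z up. Starts upright on the red coaster in the front row of the wooden tray (similar jars at the back of the table are not part of the job)
- green_jar: spice jar with a near-black cap and a green label, round, 44 mm across, 105 mm tall (cap = the top 20 mm), 0.11 kg; origin at the centre of its underside, z up. Starts upright on the green coaster in the front row of the tray
- mill: dark brown wooden pepper mill, round, 58 mm across at the foot, 160 mm tall, 0.18 kg; its head is up to 50 mm across between 116 and 149 mm height, with a 12 mm wide metal knob on top; the head does not turn. Origin at the centre of its underside, z up. Starts upright on the white coaster in the front row of the tray
- white_ramekin: small cream ramekin with white content, round, 66 mm across at the rim, 60 mm at the foot, 38 mm tall, 0.13 kg; origin at the centre of its underside, z up. Starts in the back row of the tray, on the tray's floor, on the left or on the right
- dark_ramekin: small cream ramekin with black-brown content, same sizes as the other ramekin; origin at the centre of its underside. Starts beside it in the back row (82 mm from centre to centre) and stays there
- red_coaster: flat red square, 64 mm (x) by 60 mm (y), 3 mm thick, fixed in the front row of the tray; origin at the centre of its underside. Axes = tray axes: x to the back of the tray, y along the row to the left, z up. The three coasters lie in a row along y, 64 mm from centre to centre, in any order; the ramekins' row lies 66 mm farther along x
- green_coaster: flat green square, otherwise as the red one. The wooden tray under the coasters is fixed, 190 mm (x) by 226 mm (y), its floor 8 mm above the table, its lip 7 mm wide and 8 mm above its floor; the coasters' row runs 38 mm before its centre, the ramekins' row 28 mm behind it
- white_coaster: flat white square, otherwise as the red one
- mat: flat black rubber mat with a thin light grey line along its border, the side area, fixed on the table, 250 mm (its x) by 130 mm (its y), 3 mm thick, empty at the start; origin at the centre of its underside, z up
- trivet: flat round blue trivet, fixed on the table, 120 mm across, 5 mm thick, empty at the start; origin at the centre of its underside
There are look-alikes about, which are no part of the job. Leave any purple or turquoise look-alike of the white_ramekin alone.

How it is judged:
On the way, in this order (a step that is already met when the one before it is completed fails the run):
1. both jars and the mill stand upright on the mat while the white ramekin is still in its place in the tray (x of red_jar in the frame of mat between -0.12 and 0.12 m and y of red_jar in the frame of mat between -0.06 and 0.06 m and z of each of red_jar, green_jar, mill in the frame of mat below 0.01 m and angle between each of red_jar, green_jar, mill's own z axis and vertical below 0.1 rad and linear speed of each of red_jar, green_jar, mill below 0.03 m/s and x of green_jar in the frame of mat between -0.12 and 0.12 m and y of green_jar in the frame of mat between -0.06 and 0.06 m and x of mill in the frame of mat between -0.12 and 0.12 m and y of mill in the frame of mat between -0.06 and 0.06 m and distance of white_ramekin from where it was at the start of the episode below 0.02 m), for 0.2 s.
2. the white ramekin stands on the middle of the trivet while the jars and the mill are still on the mat (horizontal distance between white_ramekin and trivet below 0.015 m and z of white_ramekin in the frame of trivet below 0.01 m and angle between each of white_ramekin, red_jar, green_jar, mill's own z axis and vertical below 0.1 rad and linear speed of each of white_ramekin, red_jar, green_jar, mill below 0.03 m/s and x of red_jar in the frame of mat between -0.12 and 0.12 m and y of red_jar in the frame of mat between -0.06 and 0.06 m and z of each of red_jar, green_jar, mill in the frame of mat below 0.01 m and x of green_jar in the frame of mat between -0.12 and 0.12 m and y of green_jar in the frame of mat between -0.06 and 0.06 m and x of mill in the frame of mat between -0.12 and 0.12 m and y of mill in the frame of mat between -0.06 and 0.06 m), for 0.2 s.
At the end, for the whole second after the job is handed in: Red-capped jar on red, dark-capped jar on green, mill on white coaster, each upright within 12 mm of its centre; white ramekin upright on the trivet within 15 mm of its centre; dark ramekin within 20 mm of where it was; all released and at rest (horizontal distance between red_jar and red_coaster below 0.012 m and z of red_jar in the frame of red_coaster below 0.007 m and angle between each of red_jar, green_jar, mill, white_ramekin's own z axis and vertical below 0.1 rad and linear speed of each of red_jar, green_jar, mill, dark_ramekin below 0.02 m/s and horizontal distance between green_jar and green_coaster below 0.012 m and z of green_jar in the frame of green_coaster below 0.007 m and horizontal distance between mill and white_coaster below 0.012 m and z of mill in the frame of white_coaster below 0.007 m and horizontal distance between white_ramekin and trivet below 0.015 m and z of white_ramekin in the frame of trivet below 0.01 m and linear speed of white_ramekin below 0.03 m/s and distance of dark_ramekin from where it was at the start of the episode below 0.02 m); the robot touches nothing.
It fails at once if the dark ramekin is shifted by more than 20 mm (distance of dark_ramekin from where it was at the start of the episode above 0.02 m).
It fails at once if a jar, the mill or a ramekin is tipped over (angle between any of red_jar, green_jar, mill, white_ramekin, dark_ramekin's own z axis and vertical above 0.7 rad).
It also fails if it takes over 144 s, if anything falls off the work surface, if the arm or the gripper's body presses on something with over 40 N, if the wrist force passes 120 N, or if a joint passes its speed limit or range.

ROBOT

A 6-joint arm with a two-finger parallel gripper is mounted at the origin on a cart in front of the work surface, level with it; the furniture and walls round the work are solid. World frame = base frame: x ahead of the robot, y to its left, z up, the work surface at z = 0. Lengths are in m, angles in rad, forces in N, time in s.
With the tool pointing down it reaches from about 0.35 to 0.875 m from the base axis. Payload 4.2 kg.
Tool frame: the origin (TCP) lies midway between the tips of the shut fingers; the grasp point (between the pads) lies 19 mm behind it; z points along the fingers, y is the direction in which the jaws open and shut (so a half turn about z gives the same grasp; the last joint's range is limited). The gripper opens to 85 mm and grips with 20 to 120 N. Pads are 22 mm wide; open, the fingers measure 114 mm over their backs; the gripper's body (76 mm by 85 mm) begins 54 mm behind the grasp point. The pads swing forward as they close: fully open they stand 13 mm farther back than shut.
Start: joints at [1.417, 0.385, 0.008, 0, -1.194, -0.259], TCP at [0.251, 0.572, 0.231] pointing down, gripper open.
Joint ranges: [-3.14, 3.14], [-1.21, 2.06], [-1.07, 1.41], [-3.16, 2.05], [-2.99, -0.16], [-3.1, 3.1]. Speed limits (rad/s): [2.79, 2.79, 3.14, 3.14, 3.14, 3.14].

INTERFACE

Orientations are given as [roll, pitch, yaw] about the fixed x, y, z axes, in that order (R = Rz(yaw) Ry(pitch) Rx(roll)).
In Python, from bench import arm, camera, order gives the robot as it stands. The module is installed in compiled form; this text tells all that it offers.
- The arm moves only by the tool drive_tool, never from a script. Its argument "deltas" is a list of rows, each an object with "linear": the shift along the tool's x, y, z in units of 60 mm (1.0 is 60 mm), a list of three; "roll": the turn about the tool's z in units of 6 degrees (1.0 is 6 degrees); "jaw": the opening, from 0 (shut) to 1 (fully open). A call has 1 to 10 rows; each row is the pose to reach, as a shift and turn from the pose commanded when the call began, along the tool's axes at that moment; what a row does not reach only later rows make up. A row lasts 1/8 s, in which the tool goes at most 62.5 mm and 10.7 degrees, less where a joint would pass 70% of its speed; a pose out of reach is approached as far as the arm can. A call with a gripper value outside its range is refused whole. The fingers move at their own pace and stop on an object; "newtons" is the grip in N (left out, the last holds). Time passes only in rows, so rows that repeat a pose let the fingers close. It gives the time, the measured TCP pose, the force and the opening at its end, in the units of the state.
- arm.get_obs(): the state, without advancing time (a new reading comes with each control period).
- camera(name): name is "scene" or "top"; returns a dict with "color" (384x512x3 uint8, blue, green, red), "fx", "fy", "cx", "cy" (pixels), "T" (4x4, takes a point from camera to world coordinates). Camera axes: x right, y down, z forward; pixel columns grow to the right and rows downward; lengths in m; the calibration is good to about 2 mm. A picture is of the moment at which its call begins. There is no depth.
- order.sign_off(): hands the job in, once; it reports no verdict.
The state is a dict: "clock": time; "qpos": joint angles; "dq": joint speeds; "joint_torque": joint torques, N m; "position": TCP position; "tcp_rot": TCP orientation; "ft_force": force on the tool from outside, world axes, zero at the start; "wrist_torque": the same for the moment, N m; "gripper_width": finger opening in m.
Only numpy, scipy, OpenCV 4.12 (cv2) and the standard library are available. Lean on these libraries where they do the work, as an engineer would, in place of code of your own. Each camera call takes 0.05 s, during which the arm holds its last target.

## Working session

There is one attempt and no reset: what is moved stays moved. The work goes in short steps, Python scripts to look and compute and a tool call to move; the robot and the scene stay as the last step left them, time stands still between calls to the robot, and variables do not carry over. Pictures are saved under pics/ and viewed, and the job is handed in when it is done.

Besides the shell and the picture viewer there is one more tool, called after "Request:" in YAML: its name, and indented under it one key for each argument. drive_tool: Moves the arm, as the interface text tells. Its arguments: {"type":"object","properties":{"deltas":{"type":"array","items":{"type":"object","properties":{"linear":{"type":"array","items":{"type":"number"}},"roll":{"type":"number"},"jaw":{"type":"number"}}}},"newtons":{"type":"number"}},"required":["deltas"]}

```bash
mkdir -p pics; ls
python3 - <<'E'
from bench import arm,camera,order
import cv2,numpy as np
np.set_printoptions(precision=4,suppress=True)
o=arm.get_obs()
for k,v in o.items(): print(k,np.round(v,4))
for n in("scene","top"):
    c=camera(n); cv2.imwrite(f"pics/{n}0.png",c["color"]); print(n,c["fx"],c["fy"],c["cx"],c["cy"]); print(c["T"])
E
```

```text
pics
clock 0.0
qpos [ 1.4166  0.3855  0.0066 -0.0005 -1.194  -0.2586]
dq [0.0019 0.0011 0.0012 0.0011 0.0011 0.0004]
joint_torque [  0.0004 -39.2294  18.8399   4.1862  -0.0046  -0.    ]
position [0.2505 0.572  0.2302]
tcp_rot [ 3.1394 -0.0001 -0.413 ]
ft_force [-0.9116  0.3552  0.1019]
wrist_torque [0.0064 0.0238 0.0049]
gripper_width 0.0852
scene 385.1041452128535 385.1041452128535 259.44247093675096 197.00672100658667
[[ 0.4161 -0.691   0.5911  0.0103]
 [-0.9093 -0.3113  0.2762 -0.226 ]
 [-0.0068 -0.6524 -0.7578  0.7187]
 [ 0.      0.      0.      1.    ]]
top 422.54731840161026 422.54731840161026 258.8372508126781 195.70577303851076
[[-0.0061 -0.988   0.1545  0.3244]
 [-0.9999  0.0047 -0.0092  0.0425]
 [ 0.0083 -0.1546 -0.9879  1.2439]
 [ 0.      0.      0.      1.    ]]
```

View pics/scene0.png

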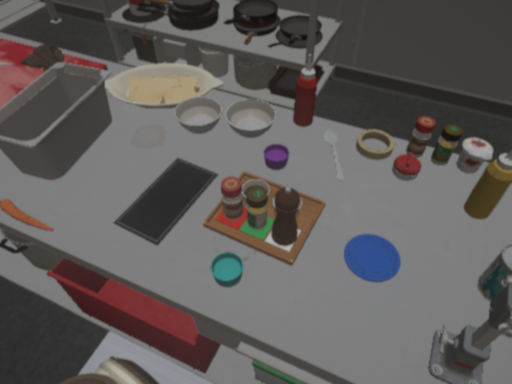

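View pics/top0.png

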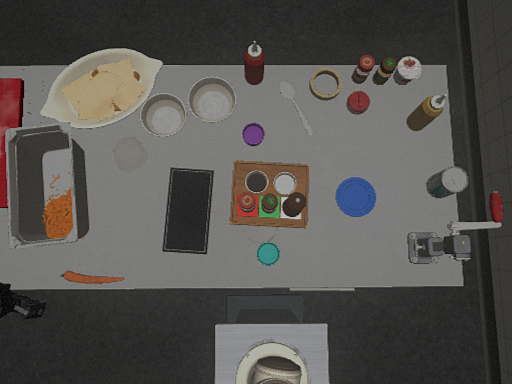

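The scene view shows the mat at about (168,198), the tray at (265,213) and the trivet at (372,257). The top view shows red jar (247,203), green jar (270,203), mill (293,205), dark ramekin (257,182), white ramekin (285,183), mat (189,210) and trivet (356,196). I'll enlarge the tray area next.

Run:
```python
import cv2,numpy as np
a=cv2.imread("pics/top0.png")[150:270,150:390]; b=cv2.imread("pics/scene0.png")[140:290,110:410]
cv2.imwrite("pics/crop_top0.png",cv2.resize(a,None,fx=3.3,fy=3.3,interpolation=cv2.INTER_CUBIC))
cv2.imwrite("pics/crop_scene0.png",cv2.resize(b,None,fx=2.6,fy=2.6,interpolation=cv2.INTER_CUBIC))
```

```text
(no output)
```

View pics/crop_top0.png

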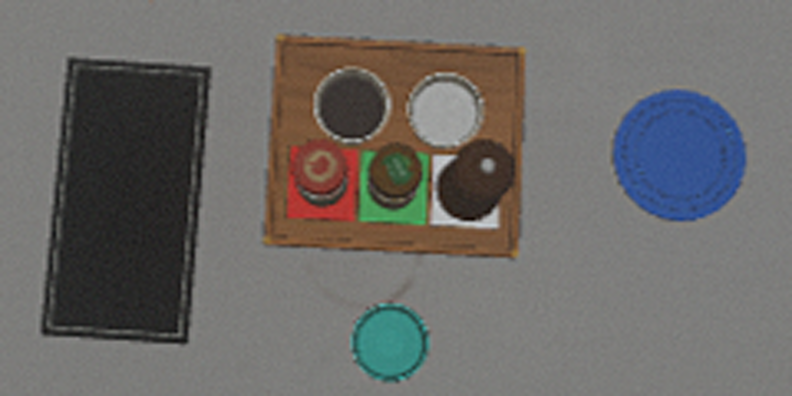

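View pics/crop_scene0.png

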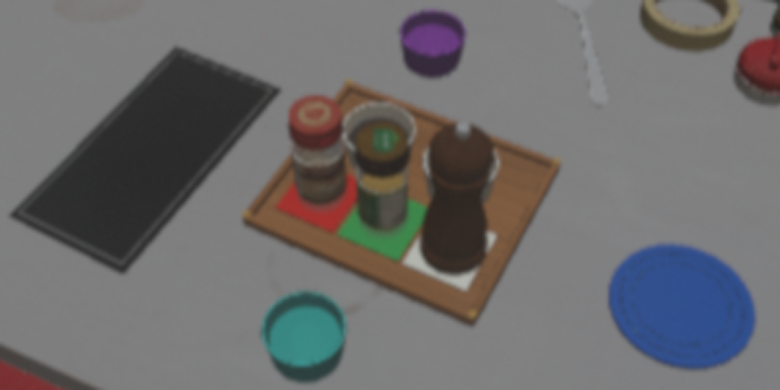

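The four look-alike candidates in the top view are white (285,183), dark (257,182), purple (253,134) and turquoise (268,254). Only (285,183) has white content and sits in the tray's back row, on the right, and the crop confirms it. The front row from left to right is red jar, green jar, mill, each on its own coaster. Measuring next.

```bash
cat > h.py <<'E'
from bench import arm,camera,order
import cv2,numpy as np
np.set_printoptions(precision=4,suppress=True)
def und(c,px,z):
    px=np.atleast_2d(np.asarray(px,float)); d=np.c_[(px[:,0]-c["cx"])/c["fx"],(px[:,1]-c["cy"])/c["fy"],np.ones(len(px))]@c["T"][:3,:3].T
    o=c["T"][:3,3]; return o+d*((z-o[2])/d[:,2])[:,None]
def P(c):
    Ti=np.linalg.inv(c["T"]); K=np.array([[c["fx"],0,c["cx"]],[0,c["fy"],c["cy"]],[0,0,1]]); return K@Ti[:3]
def proj(c,X):
    X=np.atleast_2d(X); q=np.c_[X,np.ones(len(X))]@P(c).T; return q[:,:2]/q[:,2:]
def tri(c1,p1,c2,p2):
    X=cv2.triangulatePoints(P(c1),P(c2),np.array(p1,float).reshape(2,1),np.array(p2,float).reshape(2,1)); return (X[:3]/X[3]).ravel()
def blobs(m,amin=30):
    n,l,s,ce=cv2.connectedComponentsWithStats(m.astype(np.uint8)); return [(s[i][4],ce[i],l==i,s[i][:4]) for i in range(1,n) if s[i][4]>=amin]
def poly(c,mask,z):
    cs,_=cv2.findContours(mask.astype(np.uint8),cv2.RETR_EXTERNAL,cv2.CHAIN_APPROX_NONE); k=max(cs,key=cv2.contourArea)[:,0]
    return und(c,k,z)[:,:2]
E
python3 - <<'E'
from h import *
T=camera("top");S=camera("scene")
for n,c in(("top",T),("scene",S)):
    h=cv2.cvtColor(cv2.GaussianBlur(c["color"],(3,3),0),cv2.COLOR_BGR2HSV).astype(int); H,s,V=h[...,0],h[...,1],h[...,2]
    R={"blue":(H>100)&(H<125)&(s>120),"red":((H<6)|(H>174))&(s>120),"green":(H>50)&(H<75)&(s>120),"wood":(H>5)&(H<20)&(s>80)&(V>60),"black":(V<50),"white":(s<30)&(V>175)}
    for k,m in R.items():
        x0,x1,y0,y1=(150,390,150,270) if n=="top" else (110,410,140,290)
        mm=np.zeros_like(m); mm[y0:y1,x0:x1]=m[y0:y1,x0:x1]
        print(n,k,[(b[0],np.round(b[1],1),b[3]) for b in blobs(mm)])
    for p in ([(285,183),(257,182),(247,203),(270,203),(293,205),(285,215),(230,210)] if n=="top" else [(231,185),(257,190),(288,198),(290,235)]): print(p,h[p[1],p[0]])
E
```

```text
top blue [(np.int32(1193), array([355.5, 196.7]), array([336, 178,  40,  39], dtype=int32))]
top red [(np.int32(307), array([247.3, 205.9]), array([237, 193,  21,  24], dtype=int32))]
top green [(np.int32(91), array([268.7, 212.6]), array([260, 202,  19,  15], dtype=int32))]
top wood [(np.int32(2684), array([270.1, 191.9]), array([230, 161,  79,  67], dtype=int32)), (np.int32(92), array([246.5, 199.9]), array([241, 195,  12,  11], dtype=int32))]
top black [(np.int32(2846), array([187.8, 210.7]), array([166, 171,  44,  80], dtype=int32)), (np.int32(45), array([292., 212.]), array([285, 209,  15,   7], dtype=int32))]
top white []
(285, 183) [ 60   3 159]
(257, 182) [ 7 38 60]
(247, 203) [ 14 104 132]
(270, 203) [62 84 88]
(293, 205) [11 94 65]
(285, 215) [ 90   2 160]
(230, 210) [ 14  59 116]
scene blue [(np.int32(1973), array([371.8, 257.5]), array([345, 235,  55,  46], dtype=int32))]
scene red [(np.int32(226), array([403.2, 163.6]), array([395, 154,  15,  20], dtype=int32)), (np.int32(136), array([231.5, 189.1]), array([222, 179,  19,  17], dtype=int32)), (np.int32(287), array([232.8
[... 316 characters left out ...]
int32)), (np.int32(123), array([230.5, 183.2]), array([224, 178,  14,  11], dtype=int32)), (np.int32(2577), array([272.9, 220.9]), array([204, 180, 121,  84], dtype=int32)), (np.int32(61), array([239.6, 209. ]), array([226, 200,  21,  19], dtype=int32))]
scene black [(np.int32(2946), array([165.9, 199.7]), array([122, 163,  88,  75], dtype=int32)), (np.int32(66), array([256.4, 203.4]), array([248, 200,  18,   7], dtype=int32)), (np.int32(32), array([285. , 207.7]), array([279, 205,  14,   5], dtype=int32)), (np.int32(276), array([283.3, 223.3]), array([274, 212,  21,  27], dtype=int32))]
scene white []
(231, 185) [  8 116 130]
(257, 190) [59 75 88]
(288, 198) [11 94 65]
(290, 235) [13 62 49]
```

Run:
```python
from h import *
T=camera("top");S=camera("scene")
cor={}
for n,c in(("top",T),("scene",S)):
    h=cv2.cvtColor(cv2.GaussianBlur(c["color"],(3,3),0),cv2.COLOR_BGR2HSV).astype(int); H,s,V=h[...,0],h[...,1],h[...,2]
    x0,x1,y0,y1=(150,390,150,240) if n=="top" else (110,340,140,290)
    def cut(m):
        mm=np.zeros_like(m); mm[y0:y1,x0:x1]=m[y0:y1,x0:x1]; return max(blobs(mm),key=lambda b:b[0])[2]
    # trivet
    b=cut_b=max(blobs((H>100)&(H<125)&(s>120)),key=lambda b:b[0] if (b[1][0]>300) else 0)[2]
    p=poly(c,b,.005).astype(np.float32); (ct,r)=cv2.minEnclosingCircle(p); e=cv2.fitEllipse(p); print(n,"trivet",np.round(ct,4),round(r,4),np.round(e[0],4),np.round(e[1],4))
    el=cv2.fitEllipse(max(cv2.findContours(b.astype(np.uint8),0,1)[0],key=len)); cor[n,"triv"]=el[0]
    x0,x1,y0,y1=(150,220,150,270) if n=="top" else (110,225,150,250)
    m=cut(V<85); r=cv2.minAreaRect(poly(c,m,.003).astype(np.float32)); print(n,"mat",np.round(r[0],4),np.round(r[1],4),r[2])
    x0,x1,y0,y1=(226,312,150,240) if n=="top" else (200,330,170,258)
    m=cut((H>5)&(H<20)&(s>70)&(V>55)); q=poly(c,m,.016).astype(np.float32)
    if n=="top":
        r=cv2.minAreaRect(q); print(n,"tray",np.round(r[0],4),np.round(r[1],4),r[2]); bx=cv2.boxPoints(r); print(bx)
    cs=max(cv2.findContours(m.astype(np.uint8),0,1)[0],key=cv2.contourArea); hull=cv2.convexHull(cs); ap=cv2.approxPolyN(hull,4); print(n,ap.reshape(-1,2)); 
    print(und(c,ap.reshape(-1,2),.016)[:,:2])
print("triv tri",tri(T,cor["top","triv"],S,cor["scene","triv"]))
for n,c,(x0,y0,w,h) in (("t",T,(225,155,90,75)),("s",S,(200,165,130,100))):
    k=int(min(800/w,600/h)); cv2.imwrite(f"pics/z_{n}.png",cv2.resize(c["color"][y0:y0+h,x0:x0+w],None,fx=k,fy=k,interpolation=cv2.INTER_CUBIC)); print(k)
```

```text
top trivet [ 0.5143 -0.2563] 0.0584 [ 0.5142 -0.2562] [0.1138 0.1142]
top mat [0.4773 0.2404] [0.1305 0.2503] 85.93863677978516
top tray [ 0.523  -0.0004] [0.2247 0.1906] 86.60768127441406
[[ 0.4212 -0.1069]
 [ 0.6115 -0.1182]
 [ 0.6248  0.1061]
 [ 0.4345  0.1174]]
top [[309 164]
 [306 228]
 [229 224]
 [233 160]]
[[ 0.6114 -0.1189]
 [ 0.4207 -0.1055]
 [ 0.4336  0.1184]
 [ 0.6245  0.1074]]
scene trivet [ 0.5128 -0.2565] 0.0582 [ 0.5127 -0.2563] [0.1136 0.1145]
scene mat [0.476  0.2382] [0.1286 0.2485] 85.46617889404297
scene [[326 202]
 [291 264]
 [202 224]
 [243 171]]
[[ 0.6092 -0.1206]
 [ 0.4173 -0.107 ]
 [ 0.4311  0.1156]
 [ 0.6209  0.105 ]]
triv tri [ 0.5148 -0.2577 -0.0013]
8
6
```

View pics/z_t.png

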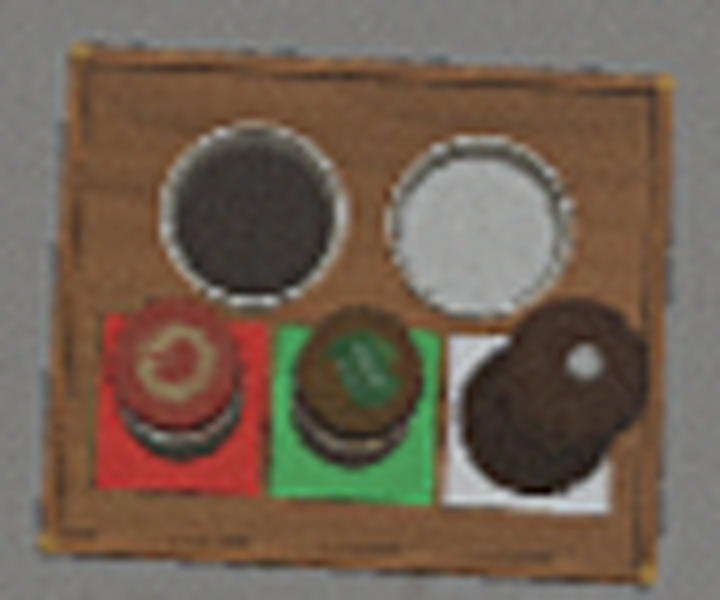

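View pics/z_s.png

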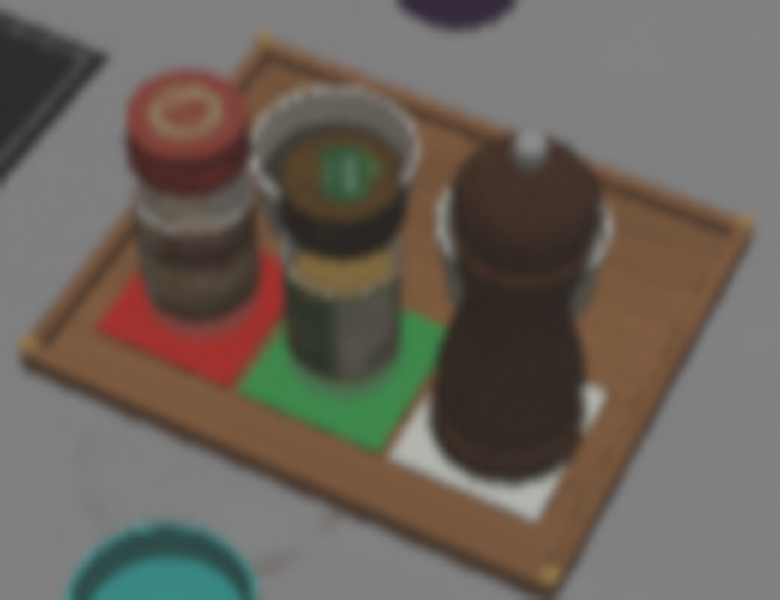

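Top crop: red cap (179,362), green cap (359,370), knob (584,360), white rim (480,227) and dark rim (253,216), at 8x from (225,155). Scene crop: red cap (188,112), green cap (345,172), knob (530,140) and dark rim (336,145), at 6x from (200,165).

Run:
```python
from h import *
T=camera("top");S=camera("scene")
t=lambda p:(225+(p[0]+.5)/8-.5,155+(p[1]+.5)/8-.5)
s=lambda p:(200+(p[0]+.5)/6-.5,165+(p[1]+.5)/6-.5)
for n,a,b,z in (("red",(179,362),(188,112),.117),("green",(359,370),(345,172),.116),("knob",(584,360),(530,140),.171),("dark",(253,216),(336,145),.046)):
    print(n,tri(T,t(a),S,s(b)),und(T,t(a),z)[0],und(S,s(b),z)[0])
print("white T",und(T,t((480,227)),.046), "dark",und(T,t((253,216)),.046))
print("white S, rim left/right edges pix", und(S,s((525,220)),.046))
# coasters: visible quads, top view
for k,q in (("red",[(104,314),(268,324),(260,494),(95,487)]),("green",[(276,325),(441,328),(434,505),(270,497)]),("white",[(448,336),(612,340),(610,515),(444,505)])):
    w=und(T,[t(p) for p in q],.011); print(k,w[:,:2].mean(0), np.linalg.norm(np.diff(w,axis=0),axis=1))
yaw=-.06;c=np.array([.523,-.0004]);R=np.array([[np.cos(yaw),-np.sin(yaw)],[np.sin(yaw),np.cos(yaw)]])
for n,l in (("red",(-.038,.064)),("green",(-.038,0)),("mill",(-.038,-.064)),("dark",(.028,.041)),("white",(.028,-.041))): print("model",n,c+R@l)
# triangulate coaster corners & tray corners
print("tray corner heights",[tri(T,a,S,b) for a,b in (((309,164),(325.5,202)),((229.5,223.5),(203,223)),((306.5,227.5),(291,261)),((233.5,160.5),(243.5,171.5)))])
print("coaster green front-right", tri(T,t((434,505)),S,s((385,452))), "white front-right",tri(T,t((612,513)),S,s((538,522))))
```

```text
red [0.4895 0.0643 0.1176] [0.4897 0.0642 0.117 ] [0.4898 0.0648 0.117 ]
green [0.4871 0.003  0.1163] [0.4868 0.0035 0.116 ] [0.4878 0.0025 0.116 ]
knob [ 0.4817 -0.0666  0.1703] [ 0.4818 -0.0668  0.171 ] [ 0.4808 -0.0665  0.171 ]
dark [0.5533 0.0383 0.0471] [0.5531 0.0388 0.046 ] [0.5546 0.0382 0.046 ]
white T [[ 0.5487 -0.043   0.046 ]] dark [[0.5531 0.0388 0.046 ]]
white S, rim left/right edges pix [[ 0.5493 -0.0436  0.046 ]]
red [0.4894 0.0652] [0.0607 0.0631 0.0605]
green [0.4858 0.0014] [0.061  0.0657 0.0602]
white [ 0.4817 -0.0622] [0.0606 0.0649 0.0609]
model red [0.4889 0.0658]
model green [0.4851 0.0019]
model mill [ 0.4812 -0.062 ]
model dark [0.5534 0.0388]
model white [ 0.5485 -0.043 ]
tray corner heights [array([ 0.6122, -0.1192,  0.0121]), array([0.4357, 0.1167, 0.0134]), array([ 0.4215, -0.1059,  0.0211]), array([0.6245, 0.106 , 0.0103])]
coaster green front-right [ 0.4523 -0.0278  0.0101] white front-right [ 0.4483 -0.0919  0.0101]
```

Both views agree to 1–2 mm: red jar (0.4895,0.0645,top 0.118), green jar (0.487,0.003,0.116), mill (0.4815,-0.0665,0.170), coasters (0.489,0.0655), (0.4855,0.0017) and (0.4815,-0.062) at z≈0.010, white ramekin (0.549,-0.043), trivet (0.5138,-0.2564), and mat (0.477,0.239) with its long side along x. I'll move the mill first, since it's tallest, with the jaws along world x (yaw −90°).

Request:
drive_tool:
  deltas:
    - {"linear": [0.5,0.5,-0.2],"roll": 1,"jaw": 1}
    - {"linear": [1,1,-0.4],"roll": 2,"jaw": 1}
    - {"linear": [1.5,1.55,-0.5],"roll": 3.1,"jaw": 1}
    - {"linear": [2,2.1,-0.5],"roll": 4.2,"jaw": 1}
    - {"linear": [2.5,2.65,-0.5],"roll": 5.3,"jaw": 1}
    - {"linear": [3.05,3.2,-0.5],"roll": 6.4,"jaw": 1}
    - {"linear": [3.6,3.8,-0.5],"roll": 7.5,"jaw": 1}
    - {"linear": [4.2,4.4,-0.5],"roll": 8.7,"jaw": 1}
    - {"linear": [4.8,5.0,-0.5],"roll": 9.9,"jaw": 1}
    - {"linear": [5.4,5.7,-0.5],"roll": 11.05,"jaw": 1}
  newtons: 35

```text
clock: 1.65
position: [0.4107, 0.1278, 0.2617]
tcp_rot: [-3.141, 0.001, -1.573]
ft_force: [1.9, 0.2, 0.6]
gripper_width: 0.0854
```

Request:
drive_tool:
  deltas:
    - {"linear": [0.6,-0.25,0],"roll": 0,"jaw": 1}
    - {"linear": [1.4,-0.5,0],"roll": 0,"jaw": 1}
    - {"linear": [2.2,-0.8,0],"roll": 0,"jaw": 1}
    - {"linear": [2.9,-1.05,0],"roll": 0,"jaw": 1}
    - {"linear": [3.24,-1.18,0],"roll": 0,"jaw": 1}
    - {"linear": [3.24,-1.18,0.5],"roll": 0,"jaw": 1}
    - {"linear": [3.24,-1.18,1.1],"roll": 0,"jaw": 1}
    - {"linear": [3.24,-1.18,1.7],"roll": 0,"jaw": 1}
    - {"linear": [3.24,-1.18,2.1],"roll": 0,"jaw": 1}
    - {"linear": [3.24,-1.18,2.3],"roll": 0,"jaw": 1}

```text
clock: 2.9
position: [0.4807, -0.0652, 0.1222]
tcp_rot: [3.14, -0.0, -1.57]
ft_force: [0.2, -0.3, 0.1]
gripper_width: 0.0853
```

Request:
drive_tool:
  deltas:
    - {"linear": [0,0,0],"roll": 0,"jaw": 1}
    - {"linear": [0,0,0],"roll": 0,"jaw": 0.6}
    - {"linear": [0,0,0],"roll": 0,"jaw": 0.4}
    - {"linear": [0,0,0],"roll": 0,"jaw": 0.2}
    - {"linear": [0,0,0],"roll": 0,"jaw": 0.2}
    - {"linear": [0,0,0],"roll": 0,"jaw": 0.2}

```text
clock: 3.65
position: [0.4818, -0.0652, 0.1246]
tcp_rot: [-3.14, -0.0, -1.569]
ft_force: [-1.2, -0.4, 5.9]
gripper_width: 0.0465
```

A width of 46.5 mm with +6 N vertical means I've gripped above the head's widest part. I'll reopen, go 7 mm lower and grip again.

Request:
drive_tool:
  deltas:
    - {"linear": [0,0,0],"roll": 0,"jaw": 0.8}
    - {"linear": [0,0,0],"roll": 0,"jaw": 0.8}
    - {"linear": [0,0,0.06],"roll": 0,"jaw": 0.8}
    - {"linear": [0,0,0.12],"roll": 0,"jaw": 0.8}
    - {"linear": [0,0,0.12],"roll": 0,"jaw": 0.6}
    - {"linear": [0,0,0.12],"roll": 0,"jaw": 0.5}
    - {"linear": [0,0,0.12],"roll": 0,"jaw": 0.4}
    - {"linear": [0,0,0.12],"roll": 0,"jaw": 0.4}
    - {"linear": [0,0,0.12],"roll": 0,"jaw": 0.4}

```text
clock: 4.78
position: [0.4812, -0.0651, 0.1161]
tcp_rot: [3.142, 0.0, -1.57]
ft_force: [-0.6, 0.3, -1.1]
gripper_width: 0.0468
```

Request:
drive_tool:
  deltas:
    - {"linear": [0,0,-0.1],"roll": 0,"jaw": 0.4}
    - {"linear": [0,0,-0.3],"roll": 0,"jaw": 0.4}
    - {"linear": [0,0,-0.7],"roll": 0,"jaw": 0.4}
    - {"linear": [0,0,-1.1],"roll": 0,"jaw": 0.4}
    - {"linear": [0,0,-1.5],"roll": 0,"jaw": 0.4}
    - {"linear": [0,0,-1.9],"roll": 0,"jaw": 0.4}
    - {"linear": [0,0,-2.15],"roll": 0,"jaw": 0.4}
    - {"linear": [0,0,-2.2],"roll": 0,"jaw": 0.4}
    - {"linear": [0,0,-2.2],"roll": 0,"jaw": 0.4}

```text
clock: 5.9
position: [0.4808, -0.0651, 0.2476]
tcp_rot: [3.141, 0.0, -1.57]
ft_force: [-0.3, 0.8, -1.4]
gripper_width: 0.0463
```

Run:
```python
from h import *
S=camera("scene");T=camera("top")
a=cv2.resize(S["color"][100:300,150:400],None,fx=2,fy=2); b=cv2.resize(T["color"][120:320,200:350],None,fx=2,fy=2); cv2.imwrite("pics/lift1.png",np.hstack([a,b])); o=arm.get_obs(); print(o["position"],o["ft_force"],o["gripper_width"])
```

```text
[ 0.4807 -0.0651  0.2471] [ 0.6772 -0.1546 -0.9752] 0.046624938460157556
```

View pics/lift1.png

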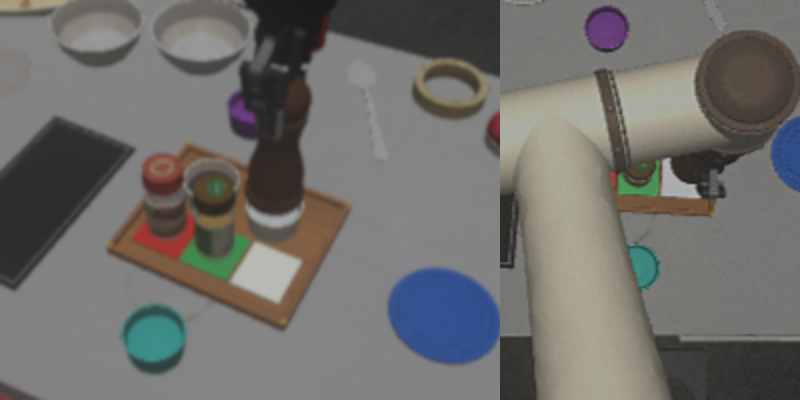

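The scene crop shows the mill held upright at (275,150), with its coaster bare at (265,272). Carrying it to the far end of the mat.

Request:
drive_tool:
  deltas:
    - {"linear": [-0.25,-0.1,0],"roll": 0,"jaw": 0.4}
    - {"linear": [-0.8,-0.25,0],"roll": 0,"jaw": 0.4}
    - {"linear": [-1.4,-0.45,0],"roll": 0,"jaw": 0.4}
    - {"linear": [-2.0,-0.6,0],"roll": 0,"jaw": 0.4}
    - {"linear": [-2.6,-0.8,0],"roll": 0,"jaw": 0.4}
    - {"linear": [-3.2,-1.0,0],"roll": 0,"jaw": 0.4}
    - {"linear": [-3.8,-1.2,0],"roll": 0,"jaw": 0.4}
    - {"linear": [-4.4,-1.35,0],"roll": 0,"jaw": 0.4}
    - {"linear": [-4.8,-1.47,0],"roll": 0,"jaw": 0.4}
    - {"linear": [-4.96,-1.52,0],"roll": 0,"jaw": 0.4}

```text
clock: 7.25
position: [0.5721, 0.2345, 0.2468]
tcp_rot: [3.14, -0.001, -1.568]
ft_force: [-1.1, -1.0, -1.7]
gripper_width: 0.047
```

Request:
drive_tool:
  deltas:
    - {"linear": [0,0,0],"roll": 0,"jaw": 0.4}
    - {"linear": [0,0,0.4],"roll": 0,"jaw": 0.4}
    - {"linear": [0,0,0.9],"roll": 0,"jaw": 0.4}
    - {"linear": [0,0,1.4],"roll": 0,"jaw": 0.4}
    - {"linear": [0,0,1.8],"roll": 0,"jaw": 0.4}
    - {"linear": [0,0,2.1],"roll": 0,"jaw": 0.4}
    - {"linear": [0,0,2.2],"roll": 0,"jaw": 0.4}
    - {"linear": [0,0,2.25],"roll": 0,"jaw": 0.4}
    - {"linear": [0,0,2.3],"roll": 0,"jaw": 0.4}
    - {"linear": [0,0,2.3],"roll": 0,"jaw": 0.4}

```text
clock: 8.5
position: [0.5723, 0.2326, 0.1105]
tcp_rot: [-3.141, 0.0, -1.57]
ft_force: [0.1, 0.1, -2.0]
gripper_width: 0.0461
```

Request:
drive_tool:
  deltas:
    - {"linear": [0,0,0.02],"roll": 0,"jaw": 0.4}
    - {"linear": [0,0,0.035],"roll": 0,"jaw": 0.4}
    - {"linear": [0,0,0.035],"roll": 0,"jaw": 0.4}

```text
clock: 8.88
position: [0.5723, 0.2326, 0.1081]
tcp_rot: [-3.141, 0.0, -1.57]
ft_force: [-0.2, -0.2, -1.0]
gripper_width: 0.0462
```

Request:
drive_tool:
  deltas:
    - {"linear": [0,0,0],"roll": 0,"jaw": 0.6}
    - {"linear": [0,0,0],"roll": 0,"jaw": 0.75}
    - {"linear": [0,0,0],"roll": 0,"jaw": 0.9}
    - {"linear": [0,0,0],"roll": 0,"jaw": 0.9}
    - {"linear": [0,0,-0.3],"roll": 0,"jaw": 0.9}
    - {"linear": [0,0,-0.8],"roll": 0,"jaw": 0.9}
    - {"linear": [0,0,-1.4],"roll": 0,"jaw": 0.9}
    - {"linear": [0,0,-1.9],"roll": 0,"jaw": 0.9}

```text
clock: 9.88
position: [0.5724, 0.2326, 0.2236]
tcp_rot: [-3.141, 0.0, -1.57]
ft_force: [0.6, -0.4, -1.2]
gripper_width: 0.0764
```

Run:
```python
from h import *
S=camera("scene");T=camera("top")
a=cv2.resize(S["color"][80:280,100:350],None,fx=2,fy=2); b=cv2.resize(T["color"][120:320,150:300],None,fx=2,fy=2); cv2.imwrite("pics/pl1.png",np.hstack([a,b])); o=arm.get_obs(); print(o["position"],o["ft_force"],o["gripper_width"])
```

```text
[0.5741 0.2335 0.2265] [-0.2348 -0.1199  0.5832] 0.07661754595381623
```

View pics/pl1.png

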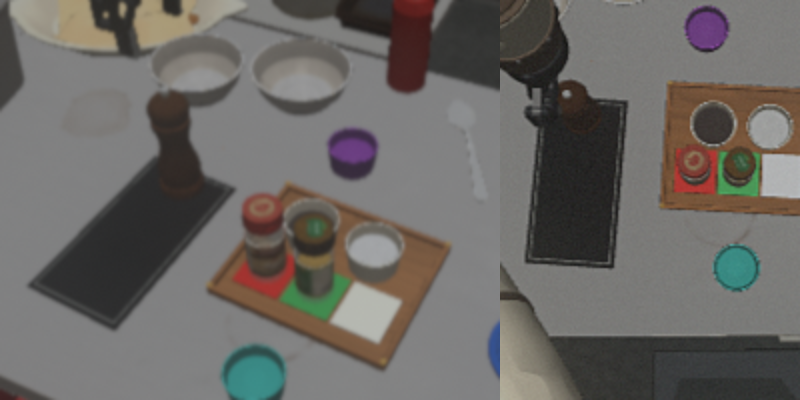

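Mill is standing upright at the far end of the mat, crop (180,150). Now the green jar.

Request:
drive_tool:
  deltas:
    - {"linear": [0.4,0.15,0],"roll": 0,"jaw": 0.9}
    - {"linear": [1.1,0.4,0],"roll": 0,"jaw": 0.9}
    - {"linear": [1.9,0.7,0],"roll": 0,"jaw": 0.9}
    - {"linear": [2.7,1.0,0],"roll": 0,"jaw": 0.9}
    - {"linear": [3.4,1.25,0],"roll": 0,"jaw": 0.9}
    - {"linear": [3.83,1.42,0.1],"roll": 0,"jaw": 0.9}
    - {"linear": [3.83,1.42,0.5],"roll": 0,"jaw": 0.9}
    - {"linear": [3.83,1.42,1.0],"roll": 0,"jaw": 0.9}
    - {"linear": [3.83,1.42,1.5],"roll": 0,"jaw": 0.9}

```text
clock: 11.1
position: [0.4867, 0.0025, 0.1307]
tcp_rot: [3.141, 0.0, -1.57]
ft_force: [0.6, 0.2, -0.7]
gripper_width: 0.077
```

Request:
drive_tool:
  deltas:
    - {"linear": [0,0,0.4],"roll": 0,"jaw": 0.9}
    - {"linear": [0,0,0.8],"roll": 0,"jaw": 0.9}
    - {"linear": [0,0,1.1],"roll": 0,"jaw": 0.9}
    - {"linear": [0,0,1.23],"roll": 0,"jaw": 0.9}
    - {"linear": [0,0,1.23],"roll": 0,"jaw": 0.7}
    - {"linear": [0,0,1.23],"roll": 0,"jaw": 0.55}
    - {"linear": [0,0,1.23],"roll": 0,"jaw": 0.4}
    - {"linear": [0,0,1.23],"roll": 0,"jaw": 0.35}
    - {"linear": [0,0,1.23],"roll": 0,"jaw": 0.35}
    - {"linear": [0,0,1.23],"roll": 0,"jaw": 0.35}

```text
clock: 12.35
position: [0.4874, 0.0028, 0.0589]
tcp_rot: [-3.141, 0.0, -1.57]
ft_force: [-1.1, 0.9, 6.3]
gripper_width: 0.0429
```

Request:
drive_tool:
  deltas:
    - {"linear": [0,0,-0.1],"roll": 0,"jaw": 0.35}
    - {"linear": [0,0,-0.4],"roll": 0,"jaw": 0.35}
    - {"linear": [0,0,-0.9],"roll": 0,"jaw": 0.35}
    - {"linear": [0,0,-1.4],"roll": 0,"jaw": 0.35}
    - {"linear": [0,0,-1.9],"roll": 0,"jaw": 0.35}
    - {"linear": [0,0,-2.2],"roll": 0,"jaw": 0.35}
    - {"linear": [0,0,-2.3],"roll": 0,"jaw": 0.35}
    - {"linear": [0,0,-2.3],"roll": 0,"jaw": 0.35}

```text
clock: 13.35
position: [0.4869, 0.0027, 0.1959]
tcp_rot: [3.141, 0.0, -1.57]
ft_force: [0.5, -0.4, -1.4]
gripper_width: 0.0428
```

Run:
```python
from h import *
S=camera("scene")
cv2.imwrite("pics/lift2.png",cv2.resize(S["color"][100:300,150:400],None,fx=2,fy=2)); o=arm.get_obs(); print(o["position"],o["ft_force"],o["gripper_width"])
```

```text
[0.4866 0.0027 0.1954] [ 0.8477  0.255  -1.8561] 0.04268862754461051
```

View pics/lift2.png

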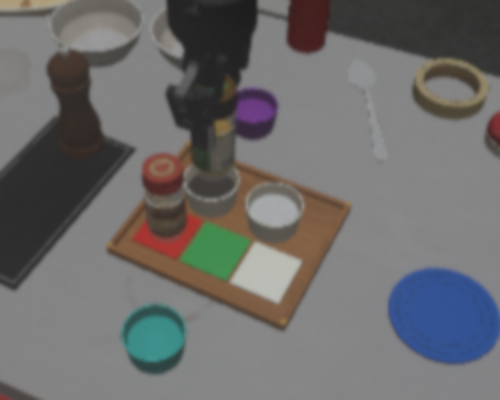

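Jar is held upright at (215,140) and the green coaster is bare. Carrying it to the middle of the mat.

Request:
drive_tool:
  deltas:
    - {"linear": [-0.25,0,0],"roll": 0,"jaw": 0.35}
    - {"linear": [-0.8,0.05,0],"roll": 0,"jaw": 0.35}
    - {"linear": [-1.5,0.1,0],"roll": 0,"jaw": 0.35}
    - {"linear": [-2.2,0.1,0],"roll": 0,"jaw": 0.35}
    - {"linear": [-2.9,0.15,0],"roll": 0,"jaw": 0.35}
    - {"linear": [-3.5,0.17,0],"roll": 0,"jaw": 0.35}
    - {"linear": [-3.85,0.17,0],"roll": 0,"jaw": 0.35}
    - {"linear": [-3.94,0.17,0.2],"roll": 0,"jaw": 0.35}
    - {"linear": [-3.94,0.17,0.7],"roll": 0,"jaw": 0.35}
    - {"linear": [-3.94,0.17,1.2],"roll": 0,"jaw": 0.35}

```text
clock: 14.65
position: [0.4763, 0.238, 0.1226]
tcp_rot: [3.141, -0.001, -1.571]
ft_force: [0.2, 0.6, -1.9]
gripper_width: 0.0426
```

Request:
drive_tool:
  deltas:
    - {"linear": [0,0,0.4],"roll": 0,"jaw": 0.35}
    - {"linear": [0,0,0.8],"roll": 0,"jaw": 0.35}
    - {"linear": [0,0,1.05],"roll": 0,"jaw": 0.35}
    - {"linear": [0,0,1.15],"roll": 0,"jaw": 0.35}
    - {"linear": [0,0,1.2],"roll": 0,"jaw": 0.35}
    - {"linear": [0,0,1.2],"roll": 0,"jaw": 0.35}

```text
clock: 15.4
position: [0.4771, 0.2393, 0.0527]
tcp_rot: [-3.141, 0.001, -1.57]
ft_force: [0.2, 0.2, -2.6]
gripper_width: 0.0429
```

Request:
drive_tool:
  deltas:
    - {"linear": [0,0,0.035],"roll": 0,"jaw": 0.35}
    - {"linear": [0,0,0.035],"roll": 0,"jaw": 0.35}
    - {"linear": [0,0,0.035],"roll": 0,"jaw": 0.5}
    - {"linear": [0,0,0.035],"roll": 0,"jaw": 0.65}
    - {"linear": [0,0,0.035],"roll": 0,"jaw": 0.8}
    - {"linear": [0,0,-0.3],"roll": 0,"jaw": 0.8}
    - {"linear": [0,0,-0.9],"roll": 0,"jaw": 0.8}
    - {"linear": [0,0,-1.6],"roll": 0,"jaw": 0.8}
    - {"linear": [0,0,-2.2],"roll": 0,"jaw": 0.8}

```text
clock: 16.52
position: [0.4768, 0.239, 0.1856]
tcp_rot: [-3.141, 0.0, -1.57]
ft_force: [1.7, -0.1, -0.6]
gripper_width: 0.0682
```

Run:
```python
from h import *
S=camera("scene");T=camera("top")
a=cv2.resize(S["color"][80:280,100:350],None,fx=2,fy=2); b=cv2.resize(T["color"][120:320,150:300],None,fx=2,fy=2); cv2.imwrite("pics/pl2.png",np.hstack([a,b])); o=arm.get_obs(); print(o["position"],o["ft_force"],o["gripper_width"])
```

```text
[0.4789 0.2405 0.1886] [ 1.1906  0.2671 -0.7055] 0.06803463917860265
```

View pics/pl2.png

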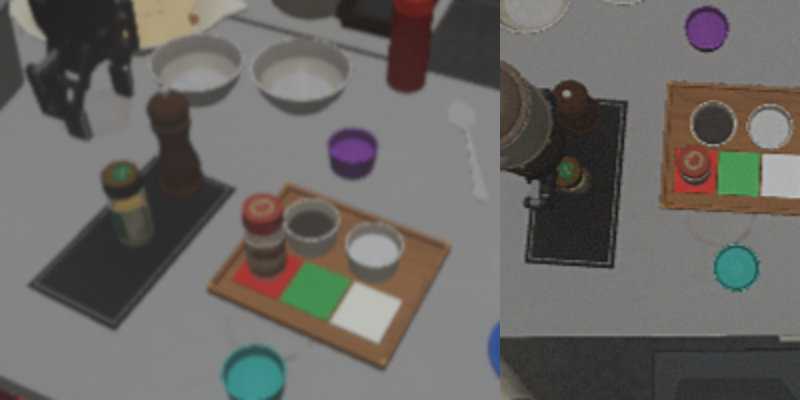

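Green jar stands upright on the mat at crop (130,205). Now the red jar.

Request:
drive_tool:
  deltas:
    - {"linear": [0.4,0,0],"roll": 0,"jaw": 0.8}
    - {"linear": [1.1,-0.1,0],"roll": 0,"jaw": 0.8}
    - {"linear": [1.9,-0.15,0],"roll": 0,"jaw": 0.8}
    - {"linear": [2.6,-0.2,0],"roll": 0,"jaw": 0.8}
    - {"linear": [2.91,-0.21,0.1],"roll": 0,"jaw": 0.8}
    - {"linear": [2.91,-0.21,0.4],"roll": 0,"jaw": 0.8}
    - {"linear": [2.91,-0.21,0.8],"roll": 0,"jaw": 0.8}
    - {"linear": [2.91,-0.21,1.2],"roll": 0,"jaw": 0.8}

```text
clock: 17.62
position: [0.4887, 0.0639, 0.1105]
tcp_rot: [3.14, -0.001, -1.57]
ft_force: [-0.0, -0.0, 0.0]
gripper_width: 0.0683
```

Request:
drive_tool:
  deltas:
    - {"linear": [0,0,0.4],"roll": 0,"jaw": 0.8}
    - {"linear": [0,0,0.75],"roll": 0,"jaw": 0.8}
    - {"linear": [0,0,0.88],"roll": 0,"jaw": 0.8}
    - {"linear": [0,0,0.88],"roll": 0,"jaw": 0.7}
    - {"linear": [0,0,0.88],"roll": 0,"jaw": 0.55}
    - {"linear": [0,0,0.88],"roll": 0,"jaw": 0.4}
    - {"linear": [0,0,0.88],"roll": 0,"jaw": 0.35}
    - {"linear": [0,0,0.88],"roll": 0,"jaw": 0.35}
    - {"linear": [0,0,0.88],"roll": 0,"jaw": 0.35}

```text
clock: 18.75
position: [0.4899, 0.0646, 0.0603]
tcp_rot: [-3.14, 0.0, -1.57]
ft_force: [-2.1, 0.1, 6.0]
gripper_width: 0.0438
```

Request:
drive_tool:
  deltas:
    - {"linear": [0,0,-0.1],"roll": 0,"jaw": 0.35}
    - {"linear": [0,0,-0.4],"roll": 0,"jaw": 0.35}
    - {"linear": [0,0,-0.9],"roll": 0,"jaw": 0.35}
    - {"linear": [-0.1,0.05,-1.4],"roll": 0,"jaw": 0.35}
    - {"linear": [-0.4,0.25,-1.9],"roll": 0,"jaw": 0.35}
    - {"linear": [-0.9,0.55,-2.2],"roll": 0,"jaw": 0.35}
    - {"linear": [-1.5,0.9,-2.3],"roll": 0,"jaw": 0.35}
    - {"linear": [-2.1,1.25,-2.3],"roll": 0,"jaw": 0.35}
    - {"linear": [-2.7,1.6,-2.3],"roll": 0,"jaw": 0.35}
    - {"linear": [-3.02,1.8,-2.3],"roll": 0,"jaw": 0.35}

```text
clock: 20.0
position: [0.3802, 0.247, 0.1974]
tcp_rot: [3.141, 0.001, -1.568]
ft_force: [0.5, -0.5, -1.1]
gripper_width: 0.0437
```

Request:
drive_tool:
  deltas:
    - {"linear": [0,0,0.1],"roll": 0,"jaw": 0.35}
    - {"linear": [0,0,0.5],"roll": 0,"jaw": 0.35}
    - {"linear": [0,0,1.0],"roll": 0,"jaw": 0.35}
    - {"linear": [0,0,1.5],"roll": 0,"jaw": 0.35}
    - {"linear": [0,0,2.0],"roll": 0,"jaw": 0.35}
    - {"linear": [0,0,2.25],"roll": 0,"jaw": 0.35}
    - {"linear": [0,0,2.35],"roll": 0,"jaw": 0.35}
    - {"linear": [0,0,2.4],"roll": 0,"jaw": 0.35}
    - {"linear": [0,0,2.4],"roll": 0,"jaw": 0.35}

```text
clock: 21.12
position: [0.3817, 0.2457, 0.0538]
tcp_rot: [-3.141, 0.001, -1.57]
ft_force: [0.4, 0.4, -1.4]
gripper_width: 0.0431
```

Request:
drive_tool:
  deltas:
    - {"linear": [0,0,0.035],"roll": 0,"jaw": 0.35}
    - {"linear": [0,0,0.035],"roll": 0,"jaw": 0.35}
    - {"linear": [0,0,0.035],"roll": 0,"jaw": 0.5}
    - {"linear": [0,0,0.035],"roll": 0,"jaw": 0.65}
    - {"linear": [0,0,0.035],"roll": 0,"jaw": 0.8}
    - {"linear": [0,0,-0.3],"roll": 0,"jaw": 0.8}
    - {"linear": [0,0,-0.9],"roll": 0,"jaw": 0.8}
    - {"linear": [0,0,-1.6],"roll": 0,"jaw": 0.8}
    - {"linear": [0,0,-2.2],"roll": 0,"jaw": 0.8}

```text
clock: 22.25
position: [0.3814, 0.2455, 0.1867]
tcp_rot: [-3.141, 0.0, -1.57]
ft_force: [0.4, 0.5, -0.2]
gripper_width: 0.0684
```

Run:
```python
from h import *
S=camera("scene");T=camera("top")
a=cv2.resize(S["color"][80:280,100:350],None,fx=2,fy=2); b=cv2.resize(T["color"][120:320,150:300],None,fx=2,fy=2); cv2.imwrite("pics/pl3.png",np.hstack([a,b])); o=arm.get_obs(); print(o["position"],o["ft_force"],o["gripper_width"])
```

```text
[0.3832 0.2474 0.1893] [-0.6051 -0.5876  0.1855] 0.0683403394324376
```

View pics/pl3.png

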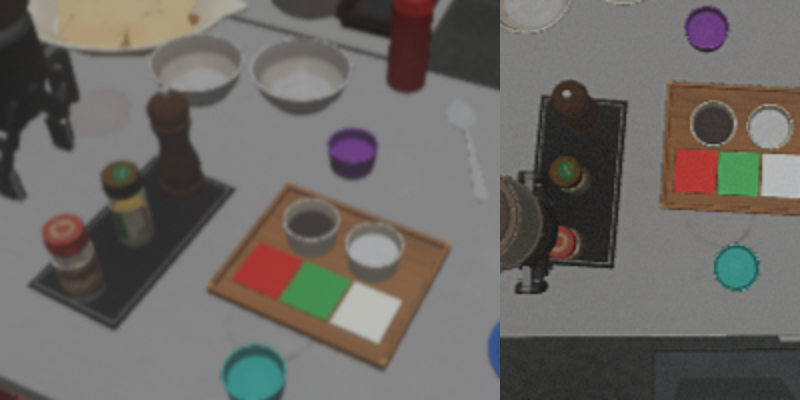

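All three stand upright on the mat: red (68,270), green (128,215), mill (178,150). With the coasters and ramekins now unobstructed, I'll measure them in both views and check the mat positions.

Run:
```python
from h import *
T=camera("top");S=camera("scene"); res={}
for n,c in(("top",T),("scene",S)):
    h=cv2.cvtColor(cv2.GaussianBlur(c["color"],(3,3),0),cv2.COLOR_BGR2HSV).astype(int); H,s,V=h[...,0],h[...,1],h[...,2]
    x0,x1,y0,y1=(232,308,160,228) if n=="top" else (204,326,172,262)
    for k,m in {"red":((H<6)|(H>174))&(s>150),"green":(H>50)&(H<75)&(s>120),"pale":(s<45)&(V>120)}.items():
        mm=np.zeros_like(m); mm[y0:y1,x0:x1]=m[y0:y1,x0:x1]
        for b in blobs(mm,80):
            r=cv2.minAreaRect(poly(c,b[2],.011).astype(np.float32)); print(n,k,b[0],np.round(b[1],1),"rect",np.round(r[0],4),np.round(r[1],4),round(r[2],1))
    x0,y0,w,h_=(228,155,84,78) if n=="top" else (200,165,130,100)
    k=int(min(800/w,600/h_)); cv2.imwrite(f"pics/r_{n}.png",cv2.resize(c["color"][y0:y0+h_,x0:x0+w],None,fx=k,fy=k,interpolation=cv2.INTER_CUBIC)); print(k)
# caps on mat: scene crop px -> /2 + (100,80)
f=lambda p:(100+p[0]/2,80+p[1]/2)
for nm,p,z in (("red",(65,228),.109),("green",(123,173),.108),("mill",(168,96),.16)):
    X=und(S,f(p),z)[0][:2]-[.4767,.2393]; a=-.07; print(nm,"in mat",X[0]*np.cos(a)+X[1]*np.sin(a),-X[0]*np.sin(a)+X[1]*np.cos(a))
```

```text
top red 439 [247.3 205.3] rect [0.4892 0.0653] [0.06   0.0639] 86.1
top green 352 [268.9 206.4] rect [0.4851 0.0013] [0.0531 0.0564] 89.6
top pale 126 [288. 161.] rect [ 0.6205 -0.0464] [0.1348 0.0092] 89.8
top pale 334 [284.3 184.2] rect [ 0.5507 -0.0453] [0.0624 0.0574] 89.3
top pale 445 [290.8 207.4] rect [ 0.4818 -0.062 ] [0.0616 0.063 ] 88.8
7
scene red 545 [233.2 214.7] rect [0.4883 0.0657] [0.0594 0.0639] 86.4
scene green 447 [257.4 225.1] rect [0.4842 0.0015] [0.0525 0.055 ] 87.3
scene pale 775 [218.1 190.2] rect [0.5357 0.1419] [0.0566 0.1717] 86.7
scene pale 1185 [299.1 181.5] rect [ 0.6249 -0.0153] [0.0941 0.1975] 24.2
scene pale 387 [286.5 204.5] rect [ 0.5684 -0.0378] [0.0528 0.0672] 23.3
scene pale 870 [315.2 242.6] rect [ 0.5139 -0.1444] [0.0562 0.1704] 86.5
scene pale 649 [282.6 235.7] rect [ 0.4808 -0.0621] [0.061  0.0647] 86.7
scene pale 1076 [229.5 248.5] rect [0.3851 0.0159] [0.1887 0.0738] 86.8
6
red in mat -0.0933331724536561 -0.00189149935188717
green in mat 0.0020407704393953364 -0.0037597488424010016
mill in mat 0.08806559711071783 -0.01348833657366576
```

View pics/r_scene.png

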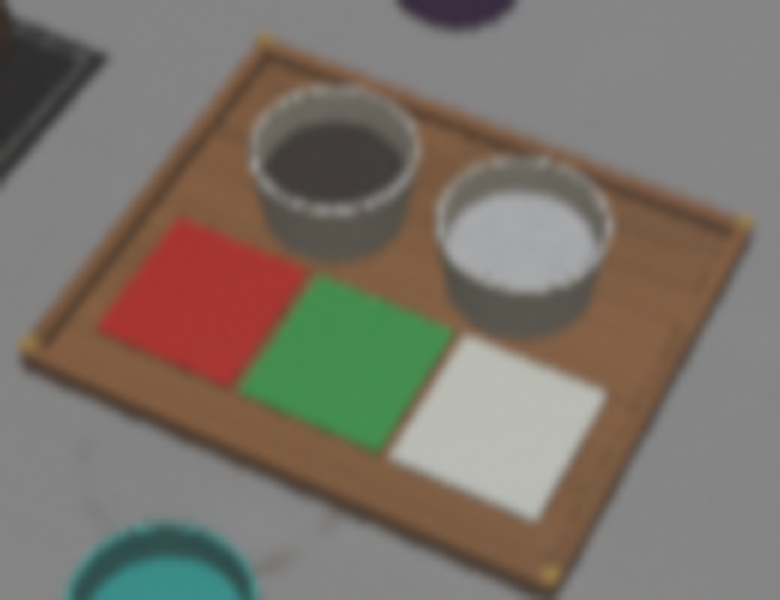

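View pics/r_top.png

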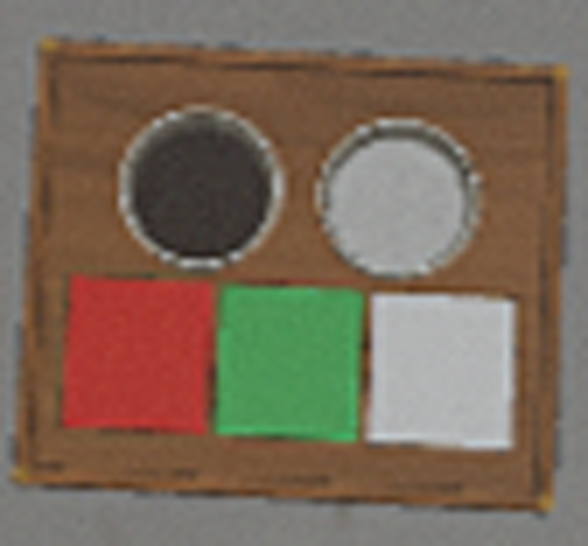

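Run:
```python
from h import *
T=camera("top");S=camera("scene")
t=lambda p:(228+(p[0]+.5)/7-.5,155+(p[1]+.5)/7-.5)
s=lambda p:(200+(p[0]+.5)/6-.5,165+(p[1]+.5)/6-.5)
print("white rim",tri(T,t((398,197)),S,s((524,224))),und(T,t((398,197)),.046),und(S,s((524,224)),.046))
print("dark rim",tri(T,t((200,188)),S,s((336,150))))
out=[]
for c,(x0,y0,w,h) in ((T,(160,150,60,110)),(S,(110,110,110,130))):
    k=min(400//w,600//h); im=cv2.resize(c["color"][y0:y0+h,x0:x0+w],None,fx=k,fy=k,interpolation=cv2.INTER_CUBIC); print(k,im.shape); out.append(cv2.copyMakeBorder(im,0,600-im.shape[0],0,0,cv2.BORDER_CONSTANT))
cv2.imwrite("pics/mat1.png",np.hstack(out))
```

```text
white rim [ 0.5501 -0.043   0.0425] [[ 0.5494 -0.0427  0.046 ]] [[ 0.5473 -0.044   0.046 ]]
dark rim [0.5543 0.0386 0.043 ]
5 (550, 300, 3)
3 (390, 330, 3)
```

View pics/mat1.png

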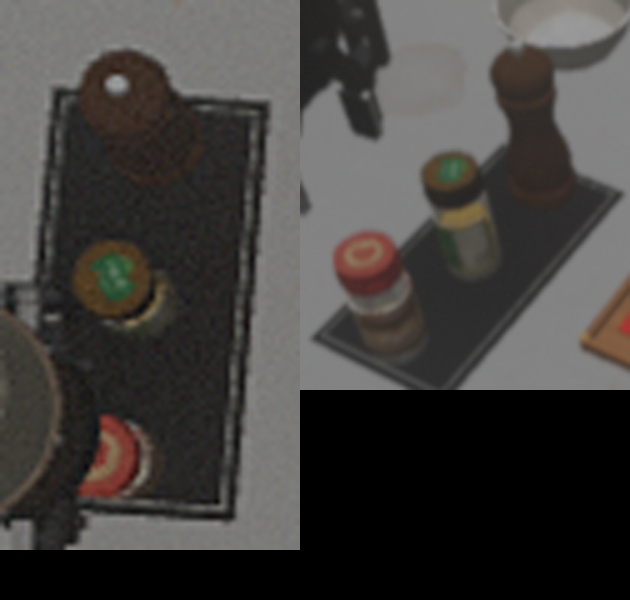

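White rim triangulates to (0.550,-0.043,0.0425); the single-view rays give (0.548–0.549,-0.043). Mat positions are fine. Now the white ramekin, jaws along x, so the dark one (82 mm away in y) is clear.

Request:
drive_tool:
  deltas:
    - {"linear": [0.4,-0.2,0],"roll": 0,"jaw": 0.92}
    - {"linear": [1.0,-0.6,0],"roll": 0,"jaw": 0.92}
    - {"linear": [1.7,-1.0,0],"roll": 0,"jaw": 0.92}
    - {"linear": [2.4,-1.4,0],"roll": 0,"jaw": 0.92}
    - {"linear": [3.1,-1.8,0],"roll": 0,"jaw": 0.92}
    - {"linear": [3.8,-2.2,0],"roll": 0,"jaw": 0.92}
    - {"linear": [4.4,-2.55,0.2],"roll": 0,"jaw": 0.92}
    - {"linear": [4.82,-2.78,0.6],"roll": 0,"jaw": 0.92}
    - {"linear": [4.82,-2.78,1.1],"roll": 0,"jaw": 0.92}
    - {"linear": [4.82,-2.78,1.5],"roll": 0,"jaw": 0.92}

```text
clock: 23.8
position: [0.5471, -0.0443, 0.0923]
tcp_rot: [3.137, -0.001, -1.571]
ft_force: [-0.5, -0.2, -0.1]
gripper_width: 0.0787
```

Run:
```python
from h import *
S=camera("scene");T=camera("top")
a=cv2.resize(S["color"][130:290,180:340],None,fx=2.5,fy=2.5); b=cv2.resize(T["color"][130:290,150:310],None,fx=2.5,fy=2.5); cv2.imwrite("pics/hov.png",np.hstack([a,b])); o=arm.get_obs(); print(o["position"],o["tcp_rot"],o["gripper_width"])
print("mill",tri(T,(183,166.8),S,(181.7,125)))
```

```text
[ 0.5454 -0.0441  0.0911] [ 3.132  -0.0013 -1.5711] 0.07837920077659137
mill [0.5718 0.231  0.1589]
```

View pics/hov.png

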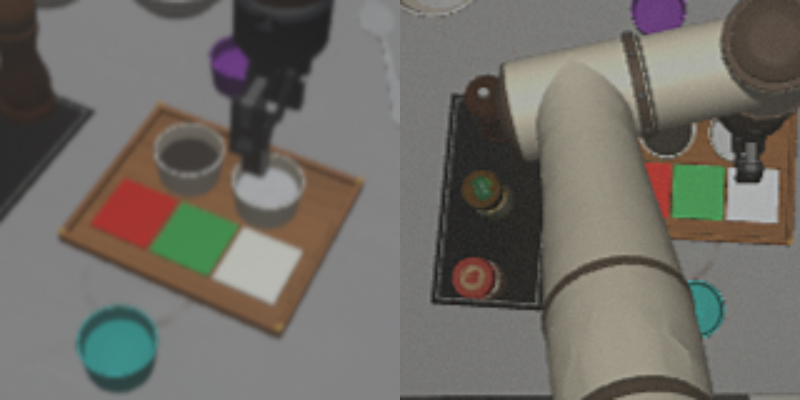

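Request:
drive_tool:
  deltas:
    - {"linear": [0,0,0],"roll": 0,"jaw": 0.92}
    - {"linear": [0,0,0],"roll": 0,"jaw": 0.92}

```text
clock: 24.15
position: [0.5491, -0.0432, 0.0964]
tcp_rot: [-3.14, 0.0, -1.569]
ft_force: [-0.2, -0.5, -0.2]
gripper_width: 0.079
```

Settled at (0.5491,-0.0432), so it was only sway. The view shows the fingers straddling the white ramekin at (268,190). Descending.

Request:
drive_tool:
  deltas:
    - {"linear": [0,0,0.3],"roll": 0,"jaw": 0.92}
    - {"linear": [0,0,0.6],"roll": 0,"jaw": 0.92}
    - {"linear": [0,0,0.9],"roll": 0,"jaw": 0.92}
    - {"linear": [0,0,1.15],"roll": 0,"jaw": 0.92}
    - {"linear": [0,0,1.3],"roll": 0,"jaw": 0.92}
    - {"linear": [0,0,1.4],"roll": 0,"jaw": 0.92}
    - {"linear": [0,0,1.4],"roll": 0,"jaw": 0.92}

```text
clock: 25.02
position: [0.5484, -0.0434, 0.0113]
tcp_rot: [3.141, -0.0, -1.57]
ft_force: [0.5, 0.0, -0.9]
gripper_width: 0.0786
```

Request:
drive_tool:
  deltas:
    - {"linear": [0,0,0],"roll": 0,"jaw": 0.8}
    - {"linear": [0,0,0],"roll": 0,"jaw": 0.7}
    - {"linear": [0,0,0],"roll": 0,"jaw": 0.6}
    - {"linear": [0,0,0],"roll": 0,"jaw": 0.6}
    - {"linear": [0,0,0],"roll": 0,"jaw": 0.6}

```text
clock: 25.65
position: [0.5487, -0.0434, 0.0124]
tcp_rot: [-3.141, 0.0, -1.57]
ft_force: [-1.5, 0.5, 5.3]
gripper_width: 0.0639
```

Request:
drive_tool:
  deltas:
    - {"linear": [0,0,-0.1],"roll": 0,"jaw": 0.6}
    - {"linear": [0,0,-0.3],"roll": 0,"jaw": 0.6}
    - {"linear": [0,0,-0.6],"roll": 0,"jaw": 0.6}
    - {"linear": [0,0,-0.9],"roll": 0,"jaw": 0.6}
    - {"linear": [0,0,-1.1],"roll": 0,"jaw": 0.6}
    - {"linear": [0,0,-1.2],"roll": 0,"jaw": 0.6}
    - {"linear": [0,0,-1.2],"roll": 0,"jaw": 0.6}

```text
clock: 26.52
position: [0.5484, -0.0434, 0.0836]
tcp_rot: [-3.141, 0.0, -1.57]
ft_force: [0.3, -0.7, -2.0]
gripper_width: 0.0635
```

Run:
```python
from h import *
S=camera("scene")
a=cv2.resize(S["color"][130:290,180:410],None,fx=2.5,fy=2.5); cv2.imwrite("pics/lift4.png",a); o=arm.get_obs(); print(o["position"],o["tcp_rot"],o["gripper_width"],o["ft_force"])
```

```text
[ 0.5481 -0.0434  0.0831] [ 3.141   0.0001 -1.5701] 0.06387788767828584 [ 0.5837  0.6157 -1.4171]
```

View pics/lift4.png

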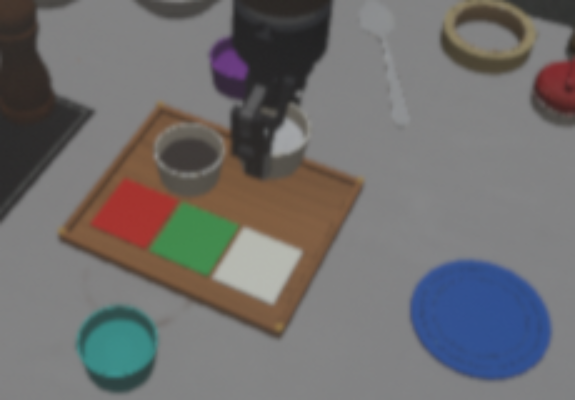

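Ramekin is held level at (280,140). Carrying it to the trivet.

Request:
drive_tool:
  deltas:
    - {"linear": [0.2,0,0],"roll": 0,"jaw": 0.6}
    - {"linear": [0.6,0.1,0],"roll": 0,"jaw": 0.6}
    - {"linear": [1.1,0.2,0],"roll": 0,"jaw": 0.6}
    - {"linear": [1.6,0.25,0],"roll": 0,"jaw": 0.6}
    - {"linear": [2.1,0.35,0],"roll": 0,"jaw": 0.6}
    - {"linear": [2.6,0.45,0],"roll": 0,"jaw": 0.6}
    - {"linear": [3.1,0.5,0],"roll": 0,"jaw": 0.6}
    - {"linear": [3.4,0.56,0],"roll": 0,"jaw": 0.6}
    - {"linear": [3.55,0.58,0],"roll": 0,"jaw": 0.6}
    - {"linear": [3.55,0.58,0],"roll": 0,"jaw": 0.6}

```text
clock: 27.82
position: [0.5136, -0.2567, 0.0832]
tcp_rot: [3.141, 0.0, -1.571]
ft_force: [0.2, 0.2, -1.3]
gripper_width: 0.0636
```

Request:
drive_tool:
  deltas:
    - {"linear": [0,0,0.2],"roll": 0,"jaw": 0.6}
    - {"linear": [0,0,0.5],"roll": 0,"jaw": 0.6}
    - {"linear": [0,0,0.8],"roll": 0,"jaw": 0.6}
    - {"linear": [0,0,1.05],"roll": 0,"jaw": 0.6}
    - {"linear": [0,0,1.15],"roll": 0,"jaw": 0.6}
    - {"linear": [0,0,1.2],"roll": 0,"jaw": 0.6}
    - {"linear": [0,0,1.2],"roll": 0,"jaw": 0.6}

```text
clock: 28.7
position: [0.5141, -0.2565, 0.0116]
tcp_rot: [-3.141, -0.0, -1.57]
ft_force: [-0.8, -0.1, -2.4]
gripper_width: 0.064
```

Request:
drive_tool:
  deltas:
    - {"linear": [0,0,0.02],"roll": 0,"jaw": 0.6}
    - {"linear": [0,0,0.035],"roll": 0,"jaw": 0.6}
    - {"linear": [0,0,0.035],"roll": 0,"jaw": 0.6}

```text
clock: 29.08
position: [0.514, -0.2566, 0.0095]
tcp_rot: [-3.141, -0.0, -1.57]
ft_force: [0.6, -0.0, -1.4]
gripper_width: 0.0638
```

Request:
drive_tool:
  deltas:
    - {"linear": [0,0,0.01],"roll": 0,"jaw": 0.6}
    - {"linear": [0,0,0.01],"roll": 0,"jaw": 0.7}
    - {"linear": [0,0,0.01],"roll": 0,"jaw": 0.8}
    - {"linear": [0,0,0.01],"roll": 0,"jaw": 0.92}
    - {"linear": [0,0,0.01],"roll": 0,"jaw": 0.92}
    - {"linear": [0,0,-0.2],"roll": 0,"jaw": 0.92}
    - {"linear": [0,0,-0.7],"roll": 0,"jaw": 0.92}
    - {"linear": [0,0,-1.4],"roll": 0,"jaw": 0.92}
    - {"linear": [0,0,-2.2],"roll": 0,"jaw": 0.92}
    - {"linear": [0,0,-2.8],"roll": 0,"jaw": 0.92}

```text
clock: 30.32
position: [0.5143, -0.2567, 0.1807]
tcp_rot: [-3.138, -0.001, -1.57]
ft_force: [1.2, -0.4, -0.3]
gripper_width: 0.0781
```

Run:
```python
from h import *
S=camera("scene");T=camera("top")
a=cv2.resize(S["color"][130:290,180:410],None,fx=2.5,fy=2.5); b=cv2.resize(T["color"][150:310,290:380],None,fx=2.5,fy=2.5); cv2.imwrite("pics/triv.png",np.hstack([a,b])); o=arm.get_obs(); print(o["position"],o["tcp_rot"],o["gripper_width"],o["ft_force"])
```

```text
[ 0.5165 -0.2574  0.1835] [-3.1307 -0.0036 -1.569 ] 0.07837240080076462 [-0.2451 -0.0021  0.1582]
```

View pics/triv.png

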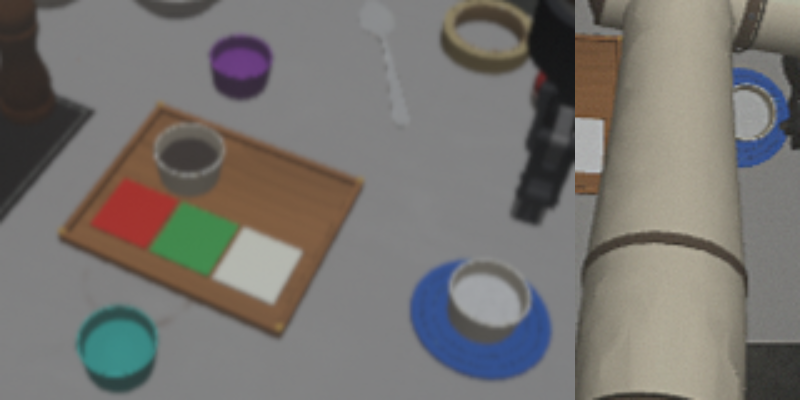

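Ramekin stands upright on the trivet at (489,295). I'll measure its offset, then return for the red jar.

Run:
```python
from h import *
S=camera("scene"); T=camera("top")
print(und(S,(180+489.5/2.5-.3,130+286/2.5-.3),.043))
print(tri(T,(290+(752-575)/2.5-.3,150+112/2.5-.3),S,(180+489.5/2.5-.3,130+286/2.5-.3)))
cv2.imwrite("pics/mat2.png",cv2.resize(T["color"][150:270,150:290],None,fx=5,fy=5,interpolation=cv2.INTER_CUBIC))
```

```text
[[ 0.5189 -0.2548  0.043 ]]
[ 0.5117 -0.2567  0.0546]
```

View pics/mat2.png

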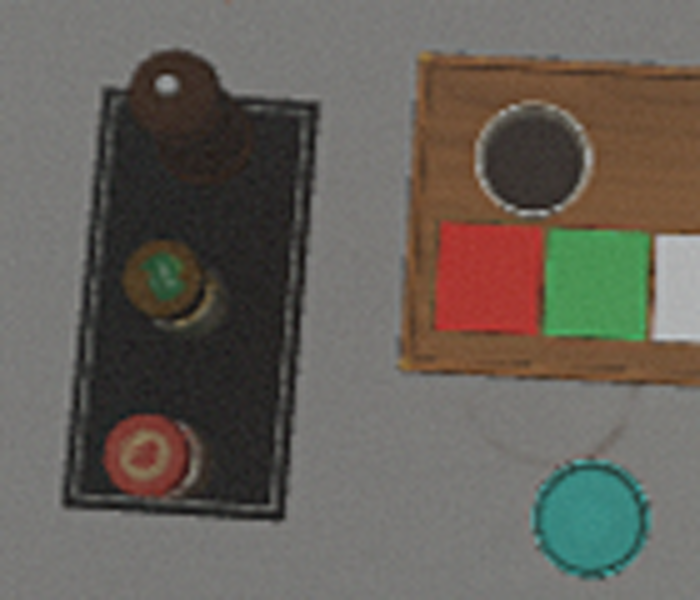

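Request:
drive_tool:
  deltas:
    - {"linear": [-0.4,0.1,0],"roll": 0,"jaw": 0.85}
    - {"linear": [-1.1,0.3,0],"roll": 0,"jaw": 0.85}
    - {"linear": [-1.9,0.5,0],"roll": 0,"jaw": 0.85}
    - {"linear": [-2.7,0.7,0],"roll": 0,"jaw": 0.85}
    - {"linear": [-3.5,0.95,0],"roll": 0,"jaw": 0.85}
    - {"linear": [-4.3,1.2,0],"roll": 0,"jaw": 0.85}
    - {"linear": [-5.1,1.4,0],"roll": 0,"jaw": 0.85}
    - {"linear": [-5.9,1.6,0],"roll": 0,"jaw": 0.85}
    - {"linear": [-6.7,1.8,0],"roll": 0,"jaw": 0.85}
    - {"linear": [-7.4,2.0,0],"roll": 0,"jaw": 0.85}

```text
clock: 31.78
position: [0.3921, 0.1885, 0.1764]
tcp_rot: [3.14, -0.002, -1.569]
ft_force: [-0.2, 0.1, -0.4]
gripper_width: 0.0726
```

Run:
```python
from h import *
T=camera("top"); S=camera("scene")
g=lambda p:(150+(p[0]+.5)/5-.5,150+(p[1]+.5)/5-.5)
for n,p,z in (("red",(147,456),.109),("green",(163,279),.108),("knob",(168,84),.163)): print(n,und(T,g(p),z))
x0,y0,w,h=310,170,80,60
cv2.imwrite("pics/tv_t.png",np.hstack([cv2.resize(c["color"][y:y+60,x:x+70],None,fx=5.5,fy=5.5,interpolation=cv2.INTER_CUBIC) for c,x,y in ((T,320,168),(S,337,224))]))
o=arm.get_obs(); print(o["position"])
```

```text
red [[0.3811 0.2459 0.109 ]]
green [[0.4765 0.2396 0.108 ]]
knob [[0.572  0.2297 0.163 ]]
[0.3924 0.19   0.1765]
```

View pics/tv_t.png

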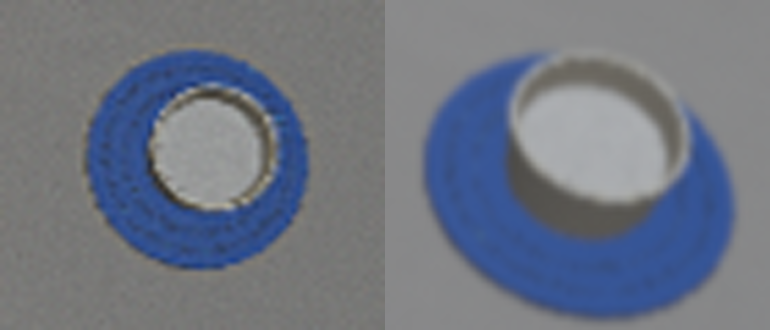

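Run:
```python
from h import *
T=camera("top"); S=camera("scene")
g=lambda p,x,y:(x+(p[0]+.5)/5.5-.5,y+(p[1]+.5)/5.5-.5)
a=g((213,147),320,168); b=g((214,126),337,224)
print(und(T,a,.043),und(S,b,.043),tri(T,a,S,b)); print("triv",und(T,g((197,159),320,168),.005))
```

```text
[[ 0.515  -0.2556  0.043 ]] [[ 0.513  -0.2562  0.043 ]] [ 0.5155 -0.2564  0.0397]
triv [[ 0.5145 -0.256   0.005 ]]
```

Request:
drive_tool:
  deltas:
    - {"linear": [-0.4,0.05,0],"roll": 0,"jaw": 0.85}
    - {"linear": [-0.85,0.15,0],"roll": 0,"jaw": 0.85}
    - {"linear": [-0.95,0.18,0],"roll": 0,"jaw": 0.85}
    - {"linear": [-0.95,0.18,0.4],"roll": 0,"jaw": 0.85}
    - {"linear": [-0.95,0.18,0.9],"roll": 0,"jaw": 0.85}
    - {"linear": [-0.95,0.18,1.2],"roll": 0,"jaw": 0.85}
    - {"linear": [-0.95,0.18,1.2],"roll": 0,"jaw": 0.85}

```text
clock: 32.85
position: [0.3819, 0.2423, 0.1039]
tcp_rot: [3.139, -0.004, -1.572]
ft_force: [-0.7, 0.3, 0.5]
gripper_width: 0.0727
```

Ramekin is within about 1–2 mm of the trivet centre in both views.

Request:
drive_tool:
  deltas:
    - {"linear": [-0.02,0.02,0.2],"roll": 0,"jaw": 0.85}
    - {"linear": [-0.02,0.02,0.4],"roll": 0,"jaw": 0.85}
    - {"linear": [-0.02,0.02,0.5],"roll": 0,"jaw": 0.85}
    - {"linear": [-0.02,0.02,0.5],"roll": 0,"jaw": 0.85}

```text
clock: 33.35
position: [0.3812, 0.2454, 0.0749]
tcp_rot: [3.141, -0.001, -1.57]
ft_force: [0.3, -0.4, 0.1]
gripper_width: 0.0726
```

Request:
drive_tool:
  deltas:
    - {"linear": [0,0,0.2],"roll": 0,"jaw": 0.85}
    - {"linear": [0,0,0.38],"roll": 0,"jaw": 0.85}
    - {"linear": [0,0,0.38],"roll": 0,"jaw": 0.75}
    - {"linear": [0,0,0.38],"roll": 0,"jaw": 0.6}
    - {"linear": [0,0,0.38],"roll": 0,"jaw": 0.45}
    - {"linear": [0,0,0.38],"roll": 0,"jaw": 0.35}
    - {"linear": [0,0,0.38],"roll": 0,"jaw": 0.35}
    - {"linear": [0,0,0.38],"roll": 0,"jaw": 0.35}
    - {"linear": [0,0,0.38],"roll": 0,"jaw": 0.35}

```text
clock: 34.48
position: [0.3816, 0.2458, 0.0529]
tcp_rot: [-3.141, 0.0, -1.57]
ft_force: [-1.6, -0.7, 6.6]
gripper_width: 0.0433
```

Request:
drive_tool:
  deltas:
    - {"linear": [0,0,-0.1],"roll": 0,"jaw": 0.35}
    - {"linear": [0,0,-0.4],"roll": 0,"jaw": 0.35}
    - {"linear": [0,0,-0.9],"roll": 0,"jaw": 0.35}
    - {"linear": [0,0,-1.4],"roll": 0,"jaw": 0.35}
    - {"linear": [0.2,-0.1,-1.8],"roll": 0,"jaw": 0.35}
    - {"linear": [0.6,-0.35,-2.0],"roll": 0,"jaw": 0.35}
    - {"linear": [1.2,-0.7,-2.0],"roll": 0,"jaw": 0.35}
    - {"linear": [1.8,-1.05,-2.0],"roll": 0,"jaw": 0.35}
    - {"linear": [2.4,-1.4,-2.0],"roll": 0,"jaw": 0.35}
    - {"linear": [2.85,-1.7,-2.0],"roll": 0,"jaw": 0.35}

```text
clock: 35.72
position: [0.4836, 0.0732, 0.1721]
tcp_rot: [3.141, 0.0, -1.571]
ft_force: [-0.5, 0.5, -0.4]
gripper_width: 0.0432
```

Request:
drive_tool:
  deltas:
    - {"linear": [0.15,-0.09,0],"roll": 0,"jaw": 0.35}
    - {"linear": [0.155,-0.09,0],"roll": 0,"jaw": 0.35}
    - {"linear": [0.155,-0.09,0.4],"roll": 0,"jaw": 0.35}
    - {"linear": [0.155,-0.09,0.8],"roll": 0,"jaw": 0.35}
    - {"linear": [0.155,-0.09,1.2],"roll": 0,"jaw": 0.35}
    - {"linear": [0.155,-0.09,1.5],"roll": 0,"jaw": 0.35}
    - {"linear": [0.155,-0.09,1.7],"roll": 0,"jaw": 0.35}
    - {"linear": [0.155,-0.09,1.8],"roll": 0,"jaw": 0.35}
    - {"linear": [0.155,-0.09,1.8],"roll": 0,"jaw": 0.35}

```text
clock: 36.85
position: [0.4889, 0.0657, 0.0645]
tcp_rot: [3.142, -0.0, -1.569]
ft_force: [-0.9, -0.8, -0.9]
gripper_width: 0.0435
```

Request:
drive_tool:
  deltas:
    - {"linear": [0,0,0.03],"roll": 0,"jaw": 0.35}
    - {"linear": [0,0,0.06],"roll": 0,"jaw": 0.35}
    - {"linear": [0,0,0.065],"roll": 0,"jaw": 0.35}
    - {"linear": [0,0,0.065],"roll": 0,"jaw": 0.35}

```text
clock: 37.35
position: [0.4891, 0.0654, 0.0609]
tcp_rot: [-3.141, 0.0, -1.57]
ft_force: [-1.0, 0.4, 1.3]
gripper_width: 0.0434
```

Contact (+1.3 N). Releasing and rising.

Request:
drive_tool:
  deltas:
    - {"linear": [0,0,0],"roll": 0,"jaw": 0.5}
    - {"linear": [0,0,0],"roll": 0,"jaw": 0.65}
    - {"linear": [0,0,0],"roll": 0,"jaw": 0.8}
    - {"linear": [0,0,0],"roll": 0,"jaw": 0.8}
    - {"linear": [0,0,-0.3],"roll": 0,"jaw": 0.8}
    - {"linear": [0,0,-0.9],"roll": 0,"jaw": 0.8}
    - {"linear": [0,0,-1.5],"roll": 0,"jaw": 0.8}
    - {"linear": [0,0,-2.0],"roll": 0,"jaw": 0.8}

```text
clock: 38.35
position: [0.4891, 0.0654, 0.1821]
tcp_rot: [-3.141, 0.0, -1.57]
ft_force: [-0.0, 0.5, -0.1]
gripper_width: 0.0684
```

Run:
```python
from h import *
S=camera("scene");T=camera("top")
a=cv2.resize(S["color"][100:290,100:340],None,fx=2,fy=2); b=cv2.resize(T["color"][150:310,150:310],None,fx=2,fy=2); cv2.imwrite("pics/pl5.png",np.hstack([a,cv2.copyMakeBorder(b,0,60,0,0,0)])); o=arm.get_obs(); print(o["position"],o["ft_force"],o["gripper_width"])
```

```text
[0.4911 0.0661 0.1842] [ 0.7327 -0.0994  0.9198] 0.06839967023321193
```

View pics/pl5.png

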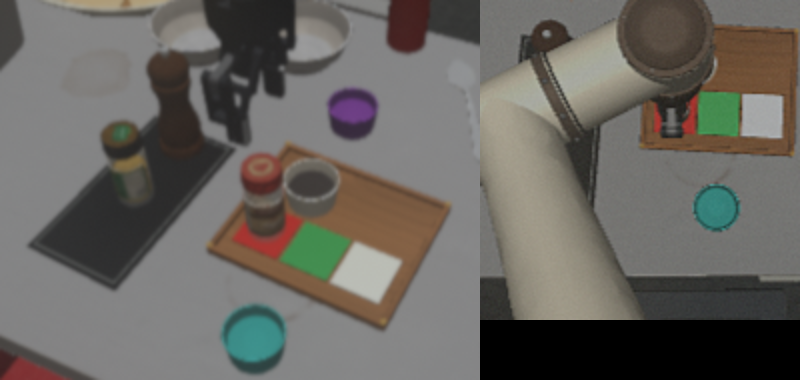

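Red jar is upright on red at (262,200). Next the green jar.

Request:
drive_tool:
  deltas:
    - {"linear": [-0.4,0,0],"roll": 0,"jaw": 0.8}
    - {"linear": [-1.1,0.1,0],"roll": 0,"jaw": 0.8}
    - {"linear": [-1.9,0.15,0],"roll": 0,"jaw": 0.8}
    - {"linear": [-2.6,0.2,0],"roll": 0,"jaw": 0.8}
    - {"linear": [-2.9,0.21,0],"roll": 0,"jaw": 0.8}
    - {"linear": [-2.9,0.21,0.3],"roll": 0,"jaw": 0.8}
    - {"linear": [-2.9,0.21,0.8],"roll": 0,"jaw": 0.8}
    - {"linear": [-2.9,0.21,1.3],"roll": 0,"jaw": 0.8}
    - {"linear": [-2.9,0.21,1.6],"roll": 0,"jaw": 0.8}
    - {"linear": [-2.9,0.21,1.6],"roll": 0,"jaw": 0.8}

```text
clock: 39.7
position: [0.4752, 0.2379, 0.0828]
tcp_rot: [3.138, -0.003, -1.571]
ft_force: [0.7, -0.3, 0.3]
gripper_width: 0.0681
```

Request:
drive_tool:
  deltas:
    - {"linear": [0,0,0.2],"roll": 0,"jaw": 0.8}
    - {"linear": [0,0,0.45],"roll": 0,"jaw": 0.8}
    - {"linear": [0,0,0.57],"roll": 0,"jaw": 0.75}
    - {"linear": [0,0,0.57],"roll": 0,"jaw": 0.6}
    - {"linear": [0,0,0.57],"roll": 0,"jaw": 0.45}
    - {"linear": [0,0,0.57],"roll": 0,"jaw": 0.35}
    - {"linear": [0,0,0.57],"roll": 0,"jaw": 0.35}
    - {"linear": [0,0,0.57],"roll": 0,"jaw": 0.35}
    - {"linear": [0,0,0.57],"roll": 0,"jaw": 0.35}

```text
clock: 40.83
position: [0.4763, 0.2397, 0.0506]
tcp_rot: [-3.141, 0.001, -1.57]
ft_force: [0.3, 1.3, -0.5]
gripper_width: 0.0432
```

Request:
drive_tool:
  deltas:
    - {"linear": [0,0,-0.1],"roll": 0,"jaw": 0.35}
    - {"linear": [0,0,-0.4],"roll": 0,"jaw": 0.35}
    - {"linear": [0,0,-0.9],"roll": 0,"jaw": 0.35}
    - {"linear": [0,0,-1.4],"roll": 0,"jaw": 0.35}
    - {"linear": [0,0,-1.9],"roll": 0,"jaw": 0.35}
    - {"linear": [0,0,-2.3],"roll": 0,"jaw": 0.35}
    - {"linear": [0.2,0,-2.4],"roll": 0,"jaw": 0.35}
    - {"linear": [0.7,0,-2.4],"roll": 0,"jaw": 0.35}
    - {"linear": [1.3,-0.05,-2.4],"roll": 0,"jaw": 0.35}
    - {"linear": [1.9,-0.1,-2.4],"roll": 0,"jaw": 0.35}

```text
clock: 42.08
position: [0.4812, 0.1234, 0.1933]
tcp_rot: [3.139, -0.001, -1.57]
ft_force: [0.7, -0.3, -1.3]
gripper_width: 0.0431
```

Request:
drive_tool:
  deltas:
    - {"linear": [0.6,-0.045,0],"roll": 0,"jaw": 0.35}
    - {"linear": [1.2,-0.045,0],"roll": 0,"jaw": 0.35}
    - {"linear": [1.75,-0.045,0],"roll": 0,"jaw": 0.35}
    - {"linear": [2.0,-0.045,0],"roll": 0,"jaw": 0.35}
    - {"linear": [2.07,-0.045,0],"roll": 0,"jaw": 0.35}
    - {"linear": [2.07,-0.045,0.1],"roll": 0,"jaw": 0.35}
    - {"linear": [2.07,-0.045,0.5],"roll": 0,"jaw": 0.35}
    - {"linear": [2.07,-0.045,1.0],"roll": 0,"jaw": 0.35}
    - {"linear": [2.07,-0.045,1.5],"roll": 0,"jaw": 0.35}
    - {"linear": [2.07,-0.045,1.9],"roll": 0,"jaw": 0.35}

```text
clock: 43.32
position: [0.4847, 0.0021, 0.0789]
tcp_rot: [3.14, -0.0, -1.568]
ft_force: [0.5, 0.7, -0.9]
gripper_width: 0.0428
```

Request:
drive_tool:
  deltas:
    - {"linear": [0,0,0.15],"roll": 0,"jaw": 0.35}
    - {"linear": [0,0,0.25],"roll": 0,"jaw": 0.35}
    - {"linear": [0,0,0.32],"roll": 0,"jaw": 0.35}
    - {"linear": [0,0,0.34],"roll": 0,"jaw": 0.35}
    - {"linear": [0,0,0.34],"roll": 0,"jaw": 0.35}

```text
clock: 43.95
position: [0.4854, 0.0013, 0.0604]
tcp_rot: [-3.141, 0.0, -1.57]
ft_force: [-0.2, -0.4, -1.2]
gripper_width: 0.043
```

Request:
drive_tool:
  deltas:
    - {"linear": [0,0,0.02],"roll": 0,"jaw": 0.35}
    - {"linear": [0,0,0.035],"roll": 0,"jaw": 0.35}
    - {"linear": [0,0,0.035],"roll": 0,"jaw": 0.5}
    - {"linear": [0,0,0.035],"roll": 0,"jaw": 0.65}
    - {"linear": [0,0,0.035],"roll": 0,"jaw": 0.8}
    - {"linear": [0,0,0.035],"roll": 0,"jaw": 0.8}
    - {"linear": [0,0,-0.3],"roll": 0,"jaw": 0.8}
    - {"linear": [0,0,-0.9],"roll": 0,"jaw": 0.8}
    - {"linear": [0,0,-1.6],"roll": 0,"jaw": 0.8}
    - {"linear": [0,0,-2.3],"roll": 0,"jaw": 0.8}

```text
clock: 45.2
position: [0.4848, 0.0011, 0.1992]
tcp_rot: [3.141, -0.0, -1.57]
ft_force: [0.1, 0.3, -1.3]
gripper_width: 0.0682
```

Run:
```python
from h import *
S=camera("scene");T=camera("top")
a=cv2.resize(S["color"][100:290,100:340],None,fx=2,fy=2); b=cv2.resize(T["color"][150:310,150:310],None,fx=2,fy=2); cv2.imwrite("pics/pl6.png",np.hstack([a,cv2.copyMakeBorder(b,0,60,0,0,0)])); o=arm.get_obs(); print(o["position"],o["ft_force"],o["gripper_width"])
```

```text
[0.4881 0.0018 0.2029] [-0.1608  1.0681 -0.3217] 0.06839346775944248
```

View pics/pl6.png

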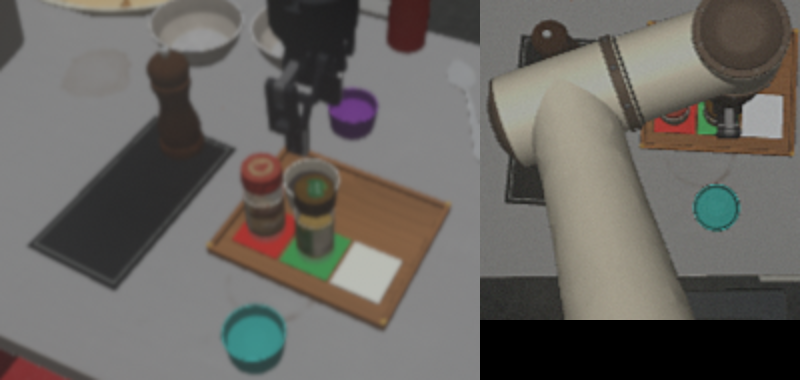

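Green jar is upright on green at (315,215). Finally the mill.

Request:
drive_tool:
  deltas:
    - {"linear": [0,0,-0.3],"roll": 0,"jaw": 0.9}
    - {"linear": [-0.4,-0.15,-0.5],"roll": 0,"jaw": 0.9}
    - {"linear": [-1.1,-0.4,-0.5],"roll": 0,"jaw": 0.9}
    - {"linear": [-1.8,-0.7,-0.5],"roll": 0,"jaw": 0.9}
    - {"linear": [-2.5,-0.95,-0.5],"roll": 0,"jaw": 0.9}
    - {"linear": [-3.2,-1.2,-0.5],"roll": 0,"jaw": 0.9}
    - {"linear": [-3.65,-1.4,-0.5],"roll": 0,"jaw": 0.9}
    - {"linear": [-3.83,-1.45,-0.5],"roll": 0,"jaw": 0.9}
    - {"linear": [-3.83,-1.45,-0.5],"roll": 0,"jaw": 0.9}
    - {"linear": [-3.83,-1.45,-0.2],"roll": 0,"jaw": 0.9}

```text
clock: 46.55
position: [0.5723, 0.2305, 0.2114]
tcp_rot: [-3.139, 0.002, -1.571]
ft_force: [0.2, -0.6, -0.1]
gripper_width: 0.0765
```

Request:
drive_tool:
  deltas:
    - {"linear": [0,0,0],"roll": 0,"jaw": 0.9}
    - {"linear": [0,0,0],"roll": 0,"jaw": 0.9}

```text
clock: 46.8
position: [0.572, 0.2304, 0.2108]
tcp_rot: [-3.141, 0.0, -1.571]
ft_force: [-0.8, -0.3, 0.4]
gripper_width: 0.0768
```

Request:
drive_tool:
  deltas:
    - {"linear": [0,0,0.4],"roll": 0,"jaw": 0.9}
    - {"linear": [0,0,0.9],"roll": 0,"jaw": 0.9}
    - {"linear": [0,0,1.35],"roll": 0,"jaw": 0.9}
    - {"linear": [0,0,1.65],"roll": 0,"jaw": 0.9}
    - {"linear": [0,0,1.71],"roll": 0,"jaw": 0.8}
    - {"linear": [0,0,1.71],"roll": 0,"jaw": 0.65}
    - {"linear": [0,0,1.71],"roll": 0,"jaw": 0.5}
    - {"linear": [0,0,1.71],"roll": 0,"jaw": 0.4}
    - {"linear": [0,0,1.71],"roll": 0,"jaw": 0.4}
    - {"linear": [0,0,1.71],"roll": 0,"jaw": 0.4}

```text
clock: 48.05
position: [0.5727, 0.2315, 0.109]
tcp_rot: [-3.139, 0.001, -1.569]
ft_force: [-0.9, -0.6, 6.1]
gripper_width: 0.0467
```

Request:
drive_tool:
  deltas:
    - {"linear": [0,0,-0.1],"roll": 0,"jaw": 0.4}
    - {"linear": [0,0,-0.4],"roll": 0,"jaw": 0.4}
    - {"linear": [0,0,-0.8],"roll": 0,"jaw": 0.4}
    - {"linear": [0,0,-1.3],"roll": 0,"jaw": 0.4}
    - {"linear": [0,0,-1.8],"roll": 0,"jaw": 0.4}
    - {"linear": [0,0,-2.2],"roll": 0,"jaw": 0.4}
    - {"linear": [0.1,0.05,-2.4],"roll": 0,"jaw": 0.4}
    - {"linear": [0.5,0.15,-2.4],"roll": 0,"jaw": 0.4}
    - {"linear": [1.1,0.35,-2.4],"roll": 0,"jaw": 0.4}
    - {"linear": [1.7,0.5,-2.4],"roll": 0,"jaw": 0.4}

```text
clock: 49.3
position: [0.54, 0.1265, 0.2497]
tcp_rot: [3.138, -0.001, -1.57]
ft_force: [0.1, 0.5, -0.5]
gripper_width: 0.0465
```

Request:
drive_tool:
  deltas:
    - {"linear": [0.6,0.2,0],"roll": 0,"jaw": 0.4}
    - {"linear": [1.2,0.4,0],"roll": 0,"jaw": 0.4}
    - {"linear": [1.8,0.6,0],"roll": 0,"jaw": 0.4}
    - {"linear": [2.4,0.8,0],"roll": 0,"jaw": 0.4}
    - {"linear": [2.85,0.95,0],"roll": 0,"jaw": 0.4}
    - {"linear": [3.1,1.0,0],"roll": 0,"jaw": 0.4}
    - {"linear": [3.175,1.015,0],"roll": 0,"jaw": 0.4}
    - {"linear": [3.175,1.015,0],"roll": 0,"jaw": 0.4}
    - {"linear": [3.175,1.015,0.1],"roll": 0,"jaw": 0.4}
    - {"linear": [3.175,1.015,0.4],"roll": 0,"jaw": 0.4}

```text
clock: 50.55
position: [0.4821, -0.0607, 0.2275]
tcp_rot: [-3.139, 0.0, -1.569]
ft_force: [-0.0, -0.4, -2.1]
gripper_width: 0.0465
```

Run:
```python
from h import *
S=camera("scene")
cv2.imwrite("pics/lift7.png",cv2.resize(S["color"][100:300,150:400],None,fx=2.5,fy=2.5)); o=arm.get_obs(); print(o["position"],o["ft_force"],o["gripper_width"])
```

```text
[ 0.48   -0.0607  0.2242] [-2.4233 -0.3341 -3.8409] 0.04688413536273849
```

View pics/lift7.png

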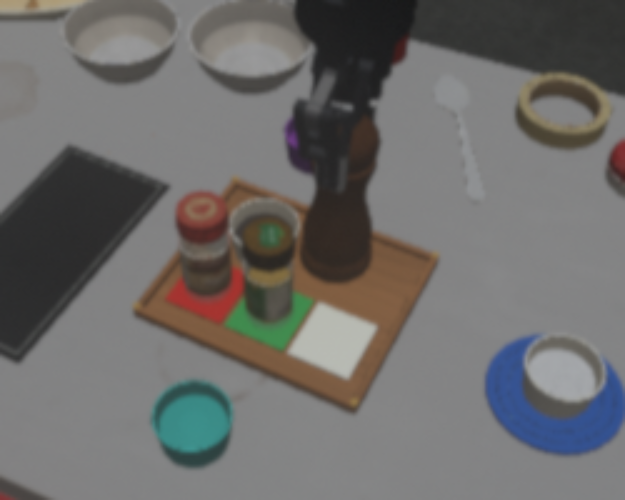

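Request:
drive_tool:
  deltas:
    - {"linear": [0,0,0.3],"roll": 0,"jaw": 0.4}
    - {"linear": [0,0,0.7],"roll": 0,"jaw": 0.4}
    - {"linear": [0,0,1.1],"roll": 0,"jaw": 0.4}
    - {"linear": [0,0,1.45],"roll": 0,"jaw": 0.4}
    - {"linear": [0,0,1.65],"roll": 0,"jaw": 0.4}
    - {"linear": [0,0,1.7],"roll": 0,"jaw": 0.4}
    - {"linear": [0,0,1.75],"roll": 0,"jaw": 0.4}
    - {"linear": [0,0,1.75],"roll": 0,"jaw": 0.4}

```text
clock: 51.6
position: [0.4816, -0.0614, 0.1229]
tcp_rot: [-3.141, 0.0, -1.57]
ft_force: [0.3, -0.1, -1.5]
gripper_width: 0.0466
```

Request:
drive_tool:
  deltas:
    - {"linear": [0,0,0.04],"roll": 0,"jaw": 0.4}
    - {"linear": [0,0,0.08],"roll": 0,"jaw": 0.4}
    - {"linear": [0,0,0.1],"roll": 0,"jaw": 0.4}
    - {"linear": [0,0,0.1],"roll": 0,"jaw": 0.4}

```text
clock: 52.1
position: [0.4814, -0.0616, 0.1171]
tcp_rot: [-3.141, -0.0, -1.57]
ft_force: [-2.4, -1.3, 4.3]
gripper_width: 0.0461
```

Request:
drive_tool:
  deltas:
    - {"linear": [0,0,0],"roll": 0,"jaw": 0.5}
    - {"linear": [0,0,0],"roll": 0,"jaw": 0.65}
    - {"linear": [0,0,0],"roll": 0,"jaw": 0.8}
    - {"linear": [0,0,0],"roll": 0,"jaw": 0.9}
    - {"linear": [0,0,-0.2],"roll": 0,"jaw": 0.9}
    - {"linear": [0,0,-0.6],"roll": 0,"jaw": 0.9}
    - {"linear": [0,0,-1.1],"roll": 0,"jaw": 0.9}
    - {"linear": [0,0,-1.6],"roll": 0,"jaw": 0.9}
    - {"linear": [0,0,-2.1],"roll": 0,"jaw": 0.9}
    - {"linear": [0,0,-2.3],"roll": 0,"jaw": 0.9}

```text
clock: 53.35
position: [0.482, -0.0614, 0.2569]
tcp_rot: [-3.137, 0.001, -1.57]
ft_force: [-0.1, -0.3, 0.0]
gripper_width: 0.0766
```

Request:
drive_tool:
  deltas:
    - {"linear": [-0.4,0,0],"roll": 0,"jaw": 0.9}
    - {"linear": [-1.1,0.1,0],"roll": 0,"jaw": 0.9}
    - {"linear": [-1.9,0.2,0],"roll": 0,"jaw": 0.9}
    - {"linear": [-2.7,0.3,0],"roll": 0,"jaw": 0.9}
    - {"linear": [-3.5,0.4,0],"roll": 0,"jaw": 0.9}
    - {"linear": [-4.3,0.5,0],"roll": 0,"jaw": 0.9}
    - {"linear": [-5.0,0.6,0],"roll": 0,"jaw": 0.9}
    - {"linear": [-5.5,0.7,0],"roll": 0,"jaw": 0.9}
    - {"linear": [-5.8,0.7,0],"roll": 0,"jaw": 0.9}
    - {"linear": [-5.8,0.7,0],"roll": 0,"jaw": 0.9}

```text
clock: 54.6
position: [0.4389, 0.287, 0.2538]
tcp_rot: [3.141, -0.001, -1.569]
ft_force: [0.7, -0.1, 1.0]
gripper_width: 0.0768
```

Run:
```python
from h import *
S=camera("scene");T=camera("top")
cv2.imwrite("pics/f_t.png",cv2.resize(T["color"][155:230,225:315],None,fx=8,fy=8,interpolation=cv2.INTER_CUBIC))
cv2.imwrite("pics/f_s.png",cv2.resize(S["color"][165:265,200:330],None,fx=6,fy=6,interpolation=cv2.INTER_CUBIC))
o=arm.get_obs(); print(o["clock"],o["position"],o["ft_force"],o["gripper_width"])
```

```text
54.7 [0.4389 0.2858 0.2541] [-0.318  -0.5607  0.2277] 0.07716318290353444
```

View pics/f_t.png

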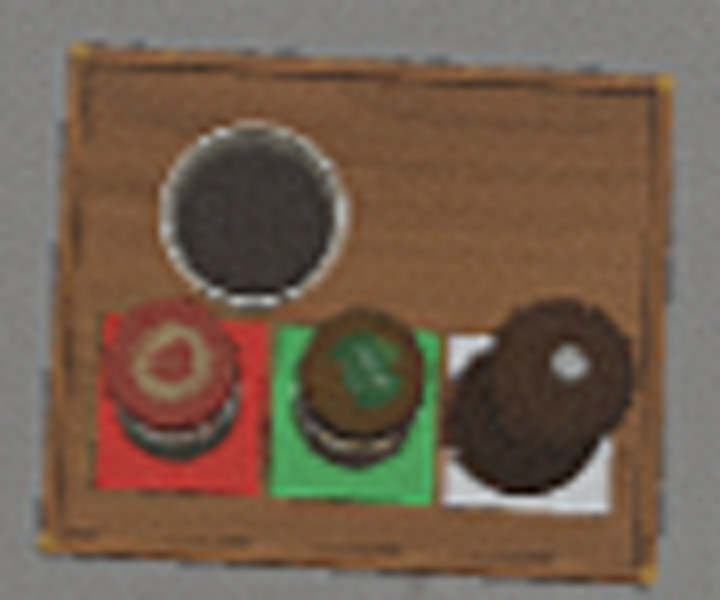

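View pics/f_s.png

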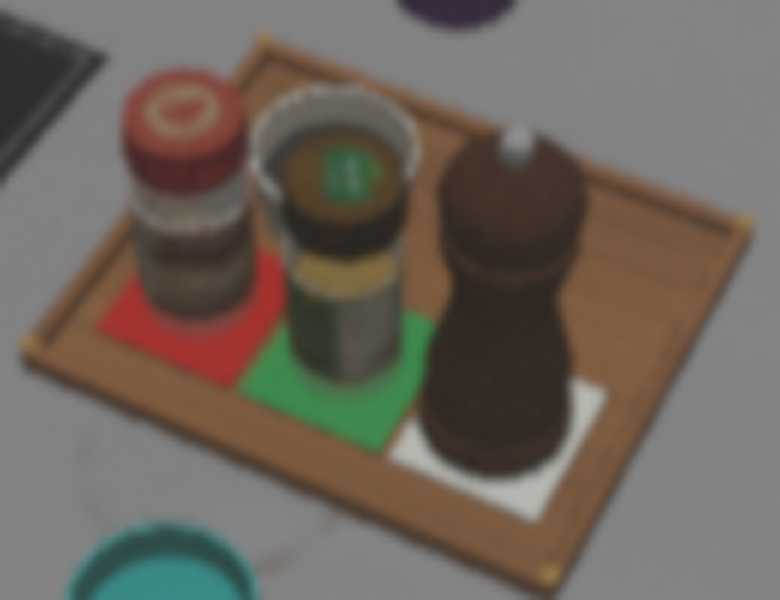

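Run:
```python
from h import *
T=camera("top");S=camera("scene")
t=lambda p:(225+(p[0]+.5)/8-.5,155+(p[1]+.5)/8-.5)
s=lambda p:(200+(p[0]+.5)/6-.5,165+(p[1]+.5)/6-.5)
C={"red":(.489,.0655),"green":(.485,.0016),"mill":(.4815,-.062)}
for n,a,b,z in (("red",(172,362),(184,111),.117),("green",(361,370),(346,173),.116),("mill",(570,361),(517,137),.169)):
    X=tri(T,t(a),S,s(b)); print(n,X,"off mm",1e3*(X[:2]-C[n]),1e3*(und(T,t(a),z)[0][:2]-C[n]))
# feet: mill base centre (top crop left448? bottom 495; scene bottom 480)
cv2.imwrite("pics/final.png",S["color"]); o=arm.get_obs(); print(o["clock"])
```

```text
red [0.4897 0.0665 0.1168] off mm [0.7411 0.9918] [0.6654 1.0573]
green [0.487  0.0024 0.1161] off mm [2.0425 0.8465] [1.7766 1.272 ]
mill [ 0.4815 -0.0622  0.1699] off mm [-0.0425 -0.1718] [ 0.245  -0.5299]
54.8
```

View pics/final.png

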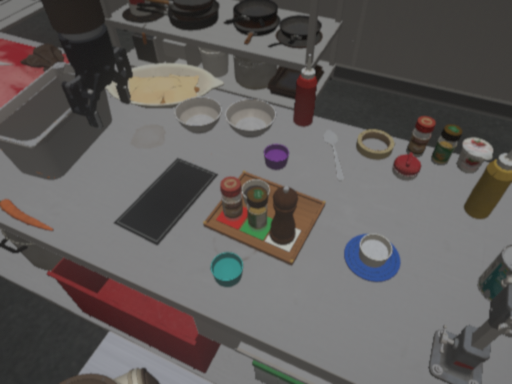

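Everything stands upright within about 2 mm of its target. The gripper is empty, clear and at rest. Handing in.

```bash
python3 -c "
from bench import order
print(order.sign_off())"
```

```text
the job is handed in; nothing more can be done
None
```

I moved the mill and both jars onto the mat and set the white ramekin on the trivet. Then I put the red jar, green jar and mill back on their own coasters and handed the job in at about 55 s of the 144 s allowed. No verdict was reported.

**Last checks, from both camera views:**

| Item | Result |
|---|---|
| Red jar | about 1 mm from its coaster centre |
| Green jar | about 2 mm from its coaster centre |
| Mill | under 1 mm from its coaster centre |
| White ramekin | 1–2 mm from the trivet centre (measured before the jars went back, still standing there in the final picture) |
| Dark ramekin | at the same pixels as at the start, so not moved |

- **Upright:** all three front-row tops came out at the right heights (0.117, 0.116 and 0.170 m), so they stand upright.
- **Gripper:** it was open and clear of everything.

**Checks that disagreed:**
- **Ramekin on the trivet:** my first rough reading put it about 5 mm off. A proper crop brought that down to 1–2 mm.
- **Mill on the mat:** my first reading was about 13 mm off in y and did not hold up when I triangulated it.
- **First mill grip:** it showed a 6 N upward force, so I gripped again 7 mm lower. The same force appeared on the jar and ramekin grips, so it probably comes from the fingers swinging as they close.

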